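# Pack the bench clamp and nip it up three clicks

### The job

Stand the small white screw-cap bottle and the staining jar (long side along the trough) upright side by side in the trough of the bench clamp and let go of them. Then swing the clamp's ratchet lever towards the trough, through its free play and on by exactly three clicks counted by feel, so that the presser plate closes on the pair. Finish while holding the lever there by its knob, without letting go, and leave the other things on the bench where they are.

Things in the scene. Friction and masses are not known exactly. Their poses are not given: they have to be found in the camera images.
- clamp: Low bench clamp, fixed. Base plate 116 x 284 x 8 mm with an open trough along the clamp's y axis. Origin: underside, on the trough's centre line; z up. Trough 55 mm wide inside, floor at z = 8, side walls up to z = 36 mm. The presser plate at the +y end closes towards -y; at the start 121 to 128 mm of trough length are free.
- trough_end (a point): Point on the trough's floor (clamp z = 8 mm), on its centre line, at the inner face of the fixed end wall (clamp x = 0, y = -94 mm). The end wall reaches clamp z = 42 mm.
- lever_axis (a point): Point on the upright axis about which the ratchet lever and its toothed wheel turn: clamp x = 0, y = +115 mm, z = 66 mm (height of the lever's arm).
- plate: Presser plate, 50 mm wide, 50 mm high (clamp z 9 to 59 mm), 8 mm thick, sprung (600 N/m, up to 16 mm). The origin lies on its pressing face, 24 mm above the clamp's underside. It moves towards the clamp's -y by 8.5 mm a click.
- lever (a joint): Lever angle, rad, counter-clockwise from above; growing swings the knob towards the trough. At 0 the arm points 30 degrees from clamp -x towards +y. Starts anywhere in its free play (0 to 0.16), which has no clicks; then a pawl clicks in at 0.40, 0.61, 0.82 and 1.03 and bars the way back. At the knob: 1 to 2 N in the free play, 2 to 6 N before a click; as it passes the force falls and the knob jumps on about 5 mm.
- knob (a point): Middle of the gripping length of the lever's upright black round knob, 18 mm in diameter, 54 mm long (from clamp z 68 to 122 mm; this point at 102 mm), 100 mm from the wheel's upright axis, so that it moves 21 mm a click.
- bottle_center (a point): Centre (48 mm above the foot) of the small white round plastic bottle with a screw cap: body 48 mm in diameter and straight up to about 70 mm, 96 mm tall with cap, 0.1 kg; its z axis points up. Stands on the bench.
- jar_center (a point): Centre (52.5 mm above the foot) of the upright staining jar with flat-sided body and grey lid: 55 mm along its own x, 48 mm along its own y, body up to 88 mm, 105 mm tall with the lid's knob, 0.14 kg; z up. Stands on the bench.
- dropper_bottle: Bystander: small amber dropper bottle 34 mm in diameter, 63 mm tall, loose. Origin under its centre.
- timer: Bystander: white bench timer 62 x 62 x 22 mm, loose. Origin under its centre.
- petri: Bystander: empty petri dish 92 mm in diameter, 15 mm high, loose. Origin under its centre.
Things that resemble listed ones, but are neither listed nor needed, are in the scene too. What is shaped like the part that bears jar_center but pink is not meant.

How it is judged:
By the outcome, as a careful person would: the job done as asked, in the order asked, and still so for the second after the job is handed in, while the arm keeps its last pose, push and grip.
It also fails if it takes over 72 s, if anything falls off the work surface, if the arm or the gripper's body presses on something with over 40 N, if the wrist force passes 120 N, or if a joint passes its speed limit or range.

### The arm

A 6-joint arm with a two-finger parallel gripper is mounted at the origin on a cart in front of the work surface, level with it; the furniture and walls round the work are solid. World frame = base frame: x ahead of the robot, y to its left, z up, the work surface at z = 0. Lengths are in m, angles in rad, forces in N, time in s.
With the tool pointing down it reaches from about 0.425 to 0.95 m from the base axis. Payload 3.5 kg.
Tool frame: the origin (TCP) lies on the centre line of the jaws, within the pads' length; the fingertips stand ahead of it and the grasp point (between the pads) lies 11 mm behind it (tips_ahead is the z of the fingertips in the tool frame, in m); z points along the fingers, y is the direction in which the jaws open and shut (so a half turn about z gives the same grasp; the last joint's range is limited). The gripper opens to 85 mm and grips with 20 to 120 N. Pads are 22 mm wide; open, the fingers measure 114 mm over their backs; the gripper's body (76 mm by 85 mm) begins 54 mm behind the grasp point. The pads swing forward as they close: fully open they stand 13 mm farther back than shut.
Start: joints at [-1.49, 0.286, 1.577, -0, 1.279, -0.15], TCP at [0.154, -0.657, 0.215] pointing down, gripper open.
Joint ranges: [-2.77, 2.77], [-0.9, 2.22], [0.21, 2.48], [-1.53, 4.67], [0.24, 2.81], [-2.84, 2.84]. Speed limits (rad/s): [2.79, 2.79, 3.14, 3.14, 3.14, 3.14].

### API

Orientations are given as a unit quaternion [x, y, z, w].
In Python, from plant import * gives the robot as it stands. The module is installed in compiled form; this text tells all that it offers.
- The arm moves only by the tool move_arm, never from a script. Its arguments are lists of equal length, an entry for each row: "linear": the shift along the world's x, y, z in m, a list of three; "twist": the turn, a rotation vector about the world's x, y, z in degrees, a list of three. A call has 1 to 20 rows; each row shifts and turns the pose as measured when the row begins; what a row does not reach is not made up. A row lasts 1/12 s, in which the tool goes at most 41.7 mm and 7.16 degrees, less where a joint would pass 70% of its speed; a pose out of reach is approached as far as the arm can. A call is refused whole if a number of a shift passes 0.0417 or a number of a turn 7.16, either way. A call with a gripper value outside its range is refused whole. "grip" is the opening, from 0 (shut) to 1 (fully open), set as the call begins (left out, the last holds). The fingers move at their own pace and stop on an object; "force" is the grip in N (left out, the last holds). Time passes only in rows, so rows that do not move let the fingers close. It gives the time, the measured TCP pose, the force and the opening at its end, in the units of the state.
- get_state(): the state, without advancing time (a new reading comes with each control period).
- read_camera(name): name is "scene" or "top"; returns a dict with "img" (400x640x3 uint8, blue, green, red), "depth" (400x640 float32, m along the optical axis (not along the pixel's ray), 0 where there is no reading), "fx", "fy", "cx", "cy" (pixels), "rvec" (rotation vector, rad) and "tvec" (3), from world to camera coordinates, as OpenCV has them. Camera axes: x right, y down, z forward; pixel columns grow to the right and rows downward; lengths in m; the calibration is good to about 2 mm. A picture is of the moment at which its call begins.
- sign_off(): hands the job in, once; it reports no verdict.
The state is a dict: "time": time; "qpos": joint angles; "dq": joint speeds; "joint_efforts": joint torques, N m; "eef_pos": TCP position; "tcp_rot": TCP orientation; "contact_force": force on the tool from outside, world axes, zero at the start; "wrist_torque": the same for the moment, N m; "opening": opening from 0.0 (shut) to 1.0 (fully open).
Only numpy, scipy, OpenCV 4.12 (cv2) and the standard library are available. Lean on these libraries where they do the work, as an engineer would, in place of code of your own. Each camera call takes 0.05 s, during which the arm holds its last target.

## Working session

There is one attempt and no reset: what is moved stays moved. The work goes in short steps, Python scripts to look and compute and a tool call to move; the robot and the scene stay as the last step left them, time stands still between calls to the robot, and variables do not carry over. Pictures are saved under pics/ and viewed, and the job is handed in when it is done.

Besides the shell and the picture viewer there is one more tool, called after "Request:" in YAML: its name, and indented under it one key for each argument. move_arm: Moves the arm, as the interface text tells. Its arguments: {"type":"object","properties":{"linear":{"type":"array","items":{"type":"array","items":{"type":"number"}}},"twist":{"type":"array","items":{"type":"array","items":{"type":"number"}}},"grip":{"type":"number"},"force":{"type":"number"}},"required":["linear","twist"]}

```bash
mkdir -p pics; cat > h.py <<'E'
import numpy as np, cv2, pickle
from plant import *
def grab(n,tag):
    c=read_camera(n); pickle.dump(c,open(f'pics/{n}_{tag}.pkl','wb')); cv2.imwrite(f'pics/{n}_{tag}.png',c['img']); return c
def load(n,tag): return pickle.load(open(f'pics/{n}_{tag}.pkl','rb'))
def cam(c):
    R=cv2.Rodrigues(np.array(c['rvec'],float))[0]; return R,np.array(c['tvec'],float).ravel()
def pts(c,u,v):
    R,t=cam(c); z=c['depth'][v,u]; p=np.stack([(u-c['cx'])/c['fx']*z,(v-c['cy'])/c['fy']*z,z],-1); return (p-t)@R
def cloud(c):
    v,u=np.mgrid[0:400,0:640]; P=pts(c,u,v); P[c['depth']<=0]=np.nan; return P
def ray(c,u,v,zp):
    R,t=cam(c); d=np.array([(u-c['cx'])/c['fx'],(v-c['cy'])/c['fy'],1.])@R; o=-t@R; return o+d*(zp-o[2])/d[2]
def proj(c,p):
    R,t=cam(c); q=R@np.array(p,float)+t; return q[0]/q[2]*c['fx']+c['cx'],q[1]/q[2]*c['fy']+c['cy']
def st():
    s=get_state(); print({k:np.round(s[k],4).tolist() for k in s}); return s
E
python3 - <<'E'
from h import *
for n in('scene','top'):
    c=grab(n,'0'); R,t=cam(c); print(n,-t@R,c['fx'],(c['depth']>0).mean())
st()
E
```

```text
scene [-0.13080532  1.07383304  1.02651432] 493.98006362050313 0.967359375
top [ 0.2679359  -0.05369475  1.37283817] 479.8795105137557 0.99612109375
{'time': 0.1, 'qpos': [-1.49, 0.2871, 1.578, -0.0, 1.2786, -0.15], 'dq': [0.0001, -0.0007, -0.0037, -0.0008, 0.0003, 0.0011], 'joint_efforts': [0.0007, -40.7296, -29.37, -0.0001, 0.0034, -0.0], 'eef_pos': [0.1544, -0.6565, 0.2133], 'tcp_rot': [0.9933, 0.1151, 0.0, -0.0011], 'contact_force': [0.6234, 0.2436, 0.3093], 'wrist_torque': [-0.0178, 0.0005, -0.0005], 'opening': 0.9959}
```

View pics/scene_0.png

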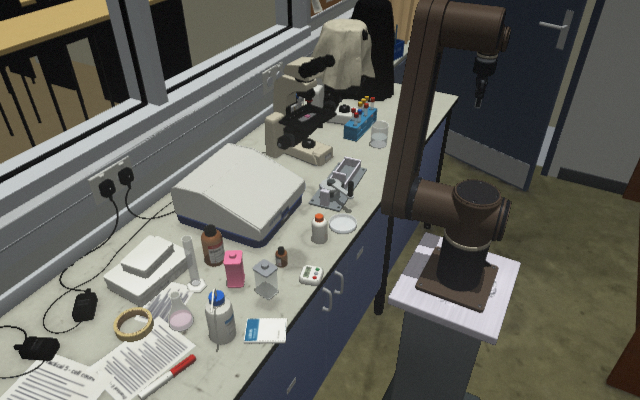

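View pics/top_0.png

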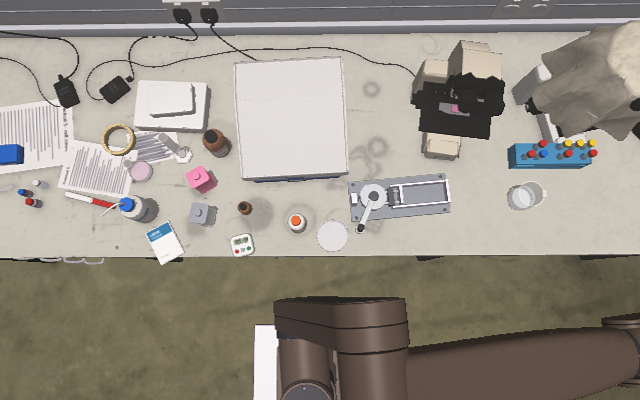

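The top view has image up = +x and right = −y. The white bottle with orange cap is at (297,222) and the grey jar at (202,214), with the pink decoy at (200,178). The clamp is at (400,196), with its knob at (361,228). Next I'll zoom in and measure.

```bash
python3 - <<'E'
from h import *
c=load('top','0'); s=load('scene','0')
cv2.imwrite('pics/tz.png',cv2.resize(c['img'][150:260,180:460],(784,308),interpolation=cv2.INTER_CUBIC))
cv2.imwrite('pics/sz.png',cv2.resize(s['img'][140:310,210:400],(760,680),interpolation=cv2.INTER_CUBIC)[:600])
P=cloud(c); Q=cloud(s)
def q(name,P,m):
    p=P[m]; p=p[~np.isnan(p[:,0])]; print(name,len(p),'med',np.median(p,0).round(4),'min',np.percentile(p,2,axis=0).round(4),'max',np.percentile(p,98,axis=0).round(4))
print('bench z', np.nanmedian(P[225:245,255:275,2]))
def box(x0,x1,y0,y1):
    m=np.zeros((400,640),bool); m[y0:y1,x0:x1]=1; return m
z=P[...,2]
for nm,b in dict(bottle=box(280,316,205,238),jar=box(185,220,198,230),drop=box(236,255,198,218),timer=box(228,258,230,258),petri=box(312,350,216,254),clamp=box(342,458,168,224),knob=box(350,372,215,240)).items():
    q(nm+' all>8mm',P,b&(z>.008))
    for lo,hi in((.02,.06),(.06,.085),(.085,.094),(.094,.13)):
        if (b&(z>lo)&(z<hi)).sum()>5: q(f'  {nm} {lo}-{hi}',P,b&(z>lo)&(z<hi))
E
```

```text
bench z -0.000861343586877248
bottle all>8mm 292 med [0.4261 0.035  0.0775] min [0.4072 0.014  0.0132] max [0.4512 0.0586 0.0996]
  bottle 0.02-0.06 35 med [0.4107 0.0275 0.042 ] min [0.4068 0.0136 0.0208] max [0.4333 0.0506 0.0582]
  bottle 0.06-0.085 173 med [0.4258 0.0342 0.0768] min [0.4089 0.0153 0.0629] max [0.4537 0.0588 0.0833]
  bottle 0.085-0.094 23 med [0.432  0.0356 0.0924] min [0.4203 0.0274 0.0856] max [0.4419 0.0478 0.0938]
  bottle 0.094-0.13 50 med [0.432  0.038  0.0961] min [0.4209 0.0273 0.0941] max [0.4428 0.0487 0.1004]
jar all>8mm 499 med [0.4512 0.2927 0.0923] min [0.4273 0.2766 0.0105] max [0.4801 0.3244 0.106 ]
  jar 0.02-0.06 75 med [0.4439 0.2817 0.0369] min [0.4274 0.2767 0.0204] max [0.4721 0.315  0.0579]
  jar 0.06-0.085 34 med [0.4507 0.2802 0.068 ] min [0.4279 0.2761 0.0608] max [0.4715 0.2875 0.0806]
  jar 0.085-0.094 185 med [0.4558 0.2976 0.0919] min [0.4276 0.2761 0.0865] max [0.4808 0.3252 0.0939]
  jar 0.094-0.13 175 med [0.4513 0.3003 0.0962] min [0.4282 0.2786 0.0941] max [0.4799 0.3238 0.1072]
drop all>8mm 143 med [0.4732 0.1847 0.0453] min [0
[... 859 characters left out ...]
218] max [ 0.5491 -0.1272  0.0597]
  clamp 0.06-0.085 517 med [ 0.4937 -0.1617  0.0668] min [ 0.4287 -0.2511  0.0601] max [ 0.5634 -0.1014  0.0789]
  clamp 0.085-0.094 8 med [ 0.5648 -0.1021  0.0914] min [ 0.5631 -0.1063  0.0858] max [ 0.5745 -0.09    0.0937]
  clamp 0.094-0.13 26 med [ 0.569  -0.0976  0.0996] min [ 0.5632 -0.1059  0.095 ] max [ 0.5735 -0.0895  0.1049]
knob all>8mm 165 med [ 0.4292 -0.1394  0.0691] min [ 0.3997 -0.1679  0.0086] max [ 0.456  -0.1219  0.1234]
  knob 0.06-0.085 80 med [ 0.4311 -0.1447  0.0689] min [ 0.3991 -0.1572  0.063 ] max [ 0.4479 -0.1267  0.0761]
  knob 0.094-0.13 42 med [ 0.409  -0.1344  0.1203] min [ 0.4016 -0.1421  0.1008] max [ 0.417  -0.1271  0.1251]
```

View pics/tz.png

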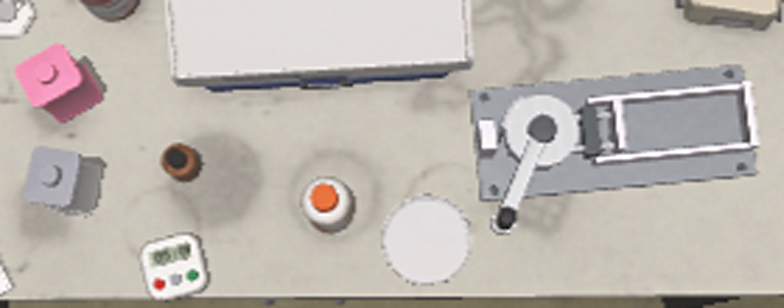

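View pics/sz.png

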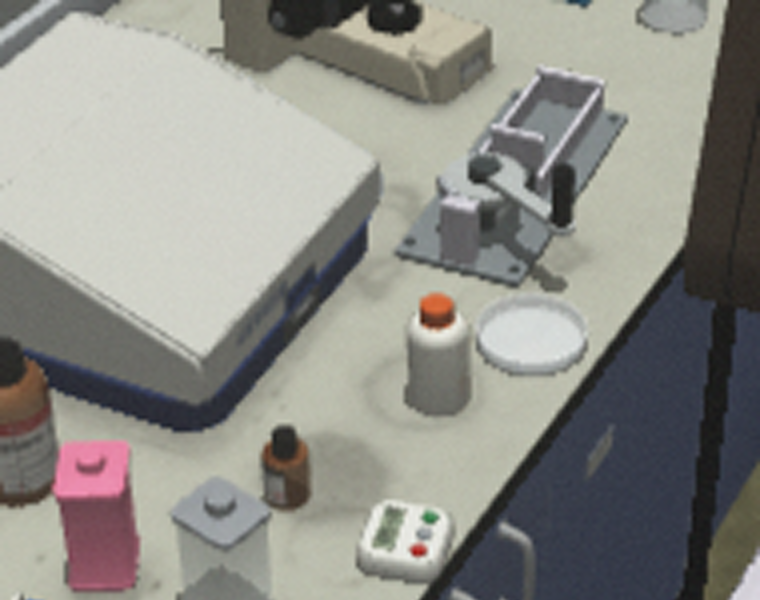

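```bash
python3 - <<'E'
from h import *
c=load('top','0');im=c['img'].astype(int); P=cloud(c); z=P[...,2]
def box(x0,x1,y0,y1):
    m=np.zeros((400,640),bool); m[y0:y1,x0:x1]=1; return m
# clamp: not-bench, colour: bench is warmish (R>B), plate bluish
b=box(340,462,165,228)
m=b&((im[...,0]-im[...,2]>0)|((z>.02)))&(z<.06)
m=m.astype(np.uint8); m=cv2.morphologyEx(m,cv2.MORPH_OPEN,np.ones((3,3)))
m=cv2.morphologyEx(m,cv2.MORPH_CLOSE,np.ones((5,5)))
cs,_=cv2.findContours(m,0,2); k=max(cs,key=cv2.contourArea)
# contour points -> plane z=.008
W=np.array([ray(c,*q[0],.008)[:2] for q in k],np.float32)
r=cv2.minAreaRect(W*1000); print('base rect mm',r)
o=c['img'].copy(); cv2.drawContours(o,[k],-1,(0,0,255),1); cv2.imwrite('pics/cm.png',cv2.resize(o[150:260,180:460],None,fx=2.8,fy=2.8,interpolation=0))
# user corners
for u,v in((470,90),(742,66),(757,174),(483,201)): print(ray(c,u/2.8+180,v/2.8+150,.008).round(4))
# wheel hub cap
m=box(360,390,180,205)&(z>.064)&(z<.085); 
# knob: dark pixels
m=box(350,372,218,240)&(im.sum(-1)<170)&(z>.07); p=P[m]; print('knob dark',len(p),np.median(p,0),p.min(0),p.max(0))
m2=m&(z>.112); v,u=np.nonzero(m2); print('knob top ray',ray(c,u.mean(),v.mean(),.122))
# hub black
m=box(365,382,186,204)&(im.sum(-1)<260); v,u=np.nonzero(m); print('hub',len(u),np.nanmedian(P[m],0),ray(c,u.mean(),v.mean(),np.nanmedian(P[m][:,2])))
# jar lid
m=box(183,222,196,232)&(z>.082)&(z<.1); mm=(m.astype(np.uint8)); cs,_=cv2.findContours(mm,0,2);k=max(cs,key=cv2.contourArea)
print('lid z',np.median(z[m])); W=np.array([ray(c,*q[0],.093)[:2] for q in k],np.float32); print('lid rect',cv2.minAreaRect(W*1000))
p=P[m]; print('jar body pts', p.min(0),p.max(0))
# jar knob
m=box(190,215,200,225)&(z>.100);print('jarknob',m.sum(),np.median(P[m],0))
# bottle cap
m=box(285,310,208,235)&(im[...,2]>im[...,0]+70); v,u=np.nonzero(m); print('cap',len(u),ray(c,u.mean(),v.mean(),.092),ray(c,(u.min()+u.max())/2,(v.min()+v.max())/2,.096))
E
```

```text
base rect mm ((508.44683837890625, -257.17022705078125), (114.74771118164062, 287.3075256347656), 5.098238468170166)
[ 0.5527 -0.1087  0.008 ]
[ 0.5759 -0.3908  0.008 ]
[ 0.4627 -0.4009  0.008 ]
[ 0.4368 -0.1204  0.008 ]
knob dark 15 [ 0.40346862 -0.13351508  0.11730615] [ 0.40149929 -0.14207027  0.08612445] [ 0.41421827 -0.12905458  0.12467678]
knob top ray [ 0.40592512 -0.13447423  0.122     ]
hub 3 [ 0.49333946 -0.18001669  0.07122188] [ 0.49258375 -0.1764389   0.07122188]
lid z 0.0932812410139696
lid rect ((454.1197509765625, 300.38616943359375), (49.267547607421875, 54.801673889160156), 80.1052474975586)
jar body pts [0.42499955 0.2745465  0.08482037] [0.48349755 0.32762786 0.09975864]
jarknob 48 [0.45416445 0.3002633  0.10367891]
cap 80 [0.43178007 0.03707116 0.092     ] [0.43174026 0.03662202 0.096     ]
```

View pics/cm.png

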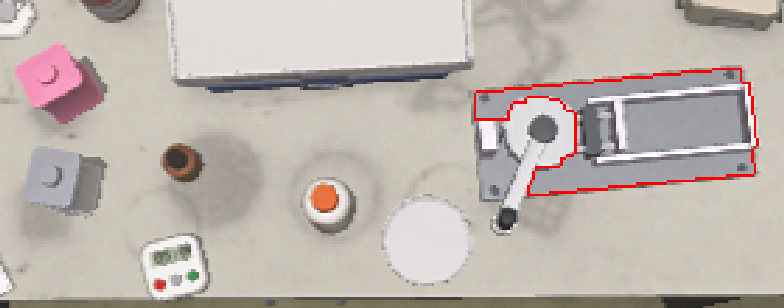

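```bash
python3 - <<'E'
from h import *
c=load('top','0'); g=cv2.cvtColor(c['img'],cv2.COLOR_BGR2GRAY).astype(np.float32)
P=cloud(c)
print('hub depth',P[193:199,371:377,2].round(3))
hz=np.nanmedian(P[194:198,372:376,2]); print('hub',ray(c,180+543/2.8-.3,150+128/2.8-.3,hz))
O=np.array([.508,-.257]); 
def samp(x,y,zz,a):
    ca,sa=np.cos(a),np.sin(a); w=[O[0]+ca*x-sa*y,O[1]+sa*x+ca*y,zz]; u,v=proj(c,w); return cv2.getRectSubPix(g,(1,1),(float(u),float(v)))[0,0]
# side walls: centre of bright line at z=.036, vs y
for zz,x0 in((.036,.03),(.036,-.03)):
  L=[]
  for y in np.arange(-.10,-.02,.004):
    xs=np.arange(x0-.012,x0+.012,.0005); I=np.array([samp(x,y,zz,np.radians(5)) for x in xs]); w=np.clip(I-160,0,None); 
    if w.sum()>0: L.append((y,(w*xs).sum()/w.sum(),I.max()))
  L=np.array(L); print(x0,np.polyfit(L[:,0],L[:,1],1),L[:,1].round(4),L[:,2].mean())
# end wall along y at z=.042
for zz in (.042,):
  ys=np.arange(-.15,-.08,.001); I=np.array([np.mean([samp(x,y,zz,np.radians(5)) for x in np.arange(-.02,.021,.005)]) for y in ys]); print([(round(float(y),3),int(i)) for y,i in zip(ys,I)])
ys=np.arange(-.02,.06,.002); I=np.array([np.mean([samp(x,y,.059,np.radians(5)) for x in np.arange(-.015,.016,.005)]) for y in ys]); print('plate z59',[(round(float(y),3),int(i)) for y,i in zip(ys,I)])
E
```

```text
hub depth [[0.074 0.07  0.074 0.072 0.076 0.073]
 [0.069 0.07  0.077 0.073 0.077 0.073]
 [0.08  0.08  0.078 0.07  0.073 0.077]
 [0.074 0.072 0.072 0.068 0.074 0.077]
 [0.072 0.076 0.07  0.074 0.071 0.073]
 [0.075 0.073 0.073 0.068 0.072 0.077]]
hub [ 0.50137046 -0.1763775   0.07288207]
0.03 [-0.00370218  0.03132457] [0.0318 0.0316 0.0313 0.0314 0.0317 0.032  0.0322 0.0318 0.0317 0.0312
 0.0312 0.0315 0.0318 0.0314 0.0317 0.0316 0.0314 0.0311 0.0313 0.0316] 248.5738441467285
-0.03 [-0.0016335  -0.02947438] [-0.0293 -0.0297 -0.0297 -0.0292 -0.0291 -0.0289 -0.0291 -0.0293 -0.0296
 -0.0297 -0.0294 -0.0292 -0.0292 -0.0289 -0.0298 -0.0295 -0.0297 -0.0298
 -0.0294 -0.0292] 249.62809524536132
[(-0.15, 198), (-0.149, 198), (-0.148, 199), (-0.147, 199), (-0.146, 199), (-0.145, 199), (-0.144, 199), (-0.143, 199), (-0.142, 199), (-0.141, 199), (-0.14, 198), (-0.139, 197), (-0.138, 199), (-0.137, 203), (-0.136, 209), (-0.135, 218), (-0.134, 230), (-0.133, 240), (-0.132, 245), (-0.131, 245), (-0.13, 240), (-0.129, 221), (-0.128, 182), (-0.127, 134), (-0.126, 101), (-0.125, 89), (-0.124, 91), (-0.1
[... 502 characters left out ...]
.089, 159), (-0.088, 159), (-0.087, 159), (-0.086, 159), (-0.085, 158), (-0.084, 158), (-0.083, 158), (-0.082, 158), (-0.081, 158)]
plate z59 [(-0.02, 160), (-0.018, 160), (-0.016, 160), (-0.014, 160), (-0.012, 160), (-0.01, 160), (-0.008, 160), (-0.006, 160), (-0.004, 158), (-0.002, 174), (-0.0, 205), (0.002, 241), (0.004, 243), (0.006, 210), (0.008, 127), (0.01, 90), (0.012, 103), (0.014, 123), (0.016, 145), (0.018, 164), (0.02, 165), (0.022, 159), (0.024, 140), (0.026, 113), (0.028, 103), (0.03, 104), (0.032, 103), (0.034, 104), (0.036, 104), (0.038, 97), (0.04, 82), (0.042, 91), (0.044, 136), (0.046, 179), (0.048, 205), (0.05, 216), (0.052, 221), (0.054, 220), (0.056, 220), (0.058, 220)]
```

```bash
python3 - <<'E'
from h import *
import plant; print([n for n in dir(plant) if not n.startswith('_')], getattr(plant,'tips_ahead',None))
s=load('scene','0'); c=load('top','0'); im=s['img'].astype(int); P=cloud(s)
# bottle cap in scene
m=np.zeros((400,640),bool); m[205:250,305:335]=1; m&=(im[...,2]>im[...,0]+70); v,u=np.nonzero(m); print('cap scene ray z.089',ray(s,u.mean(),v.mean(),.089),np.nanmedian(P[m],0))
def seg(lo,hi,cx,cy,r):
    m=(P[...,2]>lo)&(P[...,2]<hi)&(np.hypot(P[...,0]-cx,P[...,1]-cy)<r); p=P[m]; print(len(p),np.median(p,0).round(4),p.min(0).round(4),p.max(0).round(4)); return m
seg(.08,.1,.454,.3,.05); m=seg(.1,.12,.454,.3,.03)
seg(.075,.135,.41,-.136,.03); seg(.112,.135,.41,-.136,.03)
k=c['img'].astype(int); m=np.zeros((400,640),bool); m[215:240,350:375]=1; m&=k.sum(-1)<200; v,u=np.nonzero(m); print('knob top cam dark',len(u),u.min(),u.max(),v.min(),v.max())
E
```

```text
['Unreachable', 'get_state', 'read_camera', 'sign_off', 'tips_ahead'] 0.008
cap scene ray z.089 [0.43533552 0.03470295 0.089     ] [0.43172781 0.04315912 0.09713687]
273 [0.4456 0.3116 0.0949] [0.424  0.2759 0.0801] [0.4832 0.3306 0.0999]
46 [0.4516 0.3049 0.1053] [0.436  0.2926 0.1001] [0.4668 0.3158 0.1092]
76 [ 0.4065 -0.1279  0.1062] [ 0.3992 -0.1379  0.0772] [ 0.4182 -0.1201  0.1282]
28 [ 0.406  -0.1298  0.1215] [ 0.3992 -0.1379  0.1137] [ 0.4182 -0.1206  0.1282]
knob top cam dark 23 358 363 225 231
```

Request:
move_arm:
  linear:
    - [0.01,0.041,0.0]
    - [0.01,0.041,0.0]
    - [0.01,0.041,0.0]
    - [0.015,0.038,0]
    - [0.015,0.038,0]
    - [0.015,0.038,0]
    - [0.015,0.038,0]
    - [0.015,0.038,0]
    - [0.015,0.038,0]
    - [0.015,0.038,0]
    - [0.015,0.038,0]
    - [0.015,0.038,0]
    - [0.015,0.038,0]
    - [0.015,0.038,0]
    - [0.015,0.038,0]
    - [0.015,0.038,0]
  twist:
    - [0,0,-2]
    - [0,0,-2]
    - [0,0,-2]
    - [0,0,-2]
    - [0,0,-2]
    - [0,0,-2]
    - [0,0,-2]
    - [0,0,-2]
    - [0,0,-2]
    - [0,0,-2]
    - [0,0,-2]
    - [0,0,-1]
    - [0,0,0]
    - [0,0,0]
    - [0,0,0]
    - [0,0,0]
  grip: 1

```text
time: 1.43
eef_pos: [0.3703, -0.0288, 0.1993]
tcp_rot: [0.994, -0.105, 0.001, -0.008]
contact_force: [0.4, -0.4, 0.1]
opening: 0.998
```

Request:
move_arm:
  linear:
    - [0.01,0.038,0]
    - [0.01,0.038,0]
    - [0.01,0.038,0]
    - [0.01,0.038,0]
    - [0.01,0.038,0]
    - [0.01,0.038,0]
    - [0.01,0.038,0]
    - [0.01,0.036,0]
    - [0.006,0.027,0]
    - [0,0,0]
  twist:
    - [0,0,1]
    - [0,0,1.2]
    - [0,0,0]
    - [0,0,0]
    - [0,0,0]
    - [0,0,0]
    - [0,0,0]
    - [0,0,0]
    - [0,0,0]
    - [0,0,0]

```text
time: 2.27
eef_pos: [0.4541, 0.3256, 0.1962]
tcp_rot: [0.997, -0.08, 0.002, -0.008]
contact_force: [-0.4, -1.2, 0.6]
opening: 1.0
```

```bash
python3 - <<'E'
from h import *
s=st(); c=grab('top','1'); grab('scene','1')
print(proj(c,s['eef_pos']))
cv2.imwrite('pics/t1z.png',cv2.resize(c['img'][100:300,100:340],(720,600)))
E
```

```text
{'time': 2.2667, 'qpos': [0.4342, 0.0392, 1.8912, 0.014, 1.2003, 2.1591], 'dq': [0.0037, 0.0045, 0.0233, -0.0379, 0.0249, -0.0158], 'joint_efforts': [0.7412, -29.2547, -28.7363, 0.1528, -0.1088, 0.1549], 'eef_pos': [0.4541, 0.3256, 0.1962], 'tcp_rot': [0.9968, -0.0795, 0.0015, -0.0084], 'contact_force': [-0.3801, -1.1942, 0.6149], 'wrist_torque': [-0.0503, 0.0919, 0.0017], 'opening': 0.9998}
(np.float64(176.79254674746988), np.float64(206.76919981379098))
```

View pics/t1z.png

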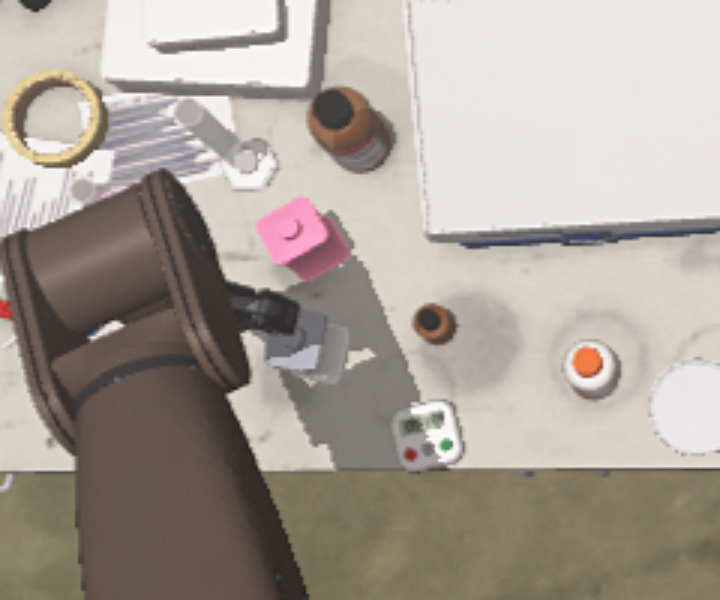

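View pics/scene_1.png

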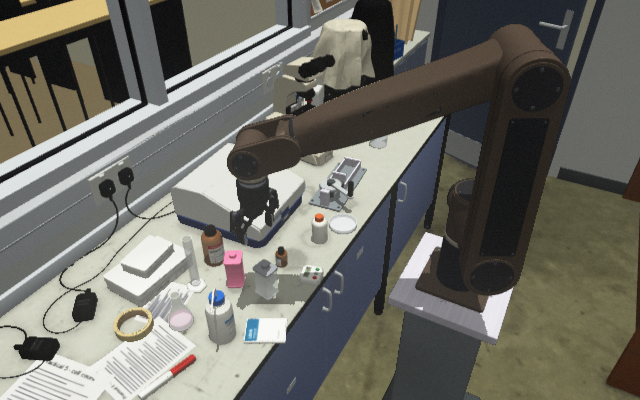

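Both views show the gripper above the jar at (258,215) in scene. It overshot in y by about 25 mm. I'll add a small delta helper and correct it.

```bash
cat >> h.py <<'E'
from scipy.spatial.transform import Rotation as Ro
def delta(x,y,z,ydeg):
    s=get_state(); a=np.radians(ydeg); yv=np.array([np.cos(a),np.sin(a),0]); zv=np.array([0,0,-1.]); T=np.stack([np.cross(yv,zv),yv,zv],1)
    r=Ro.from_matrix(T)*Ro.from_quat(s['tcp_rot']).inv()
    print('t',round(s['time'],2),'pos',np.round(s['eef_pos'],4),'d(mm)',((np.array([x,y,z])-s['eef_pos'])*1000).round(1),'twist',np.degrees(r.as_rotvec()).round(2),'F',np.round(s['contact_force'],1),'op',round(s['opening'],3),'q',np.round(s['qpos'],2))
E
python3 -c "
from h import *
delta(.454,.3003,.125,-99.9)"
```

```text
t 2.37 pos [0.4534 0.3223 0.1958] d(mm) [  0.6 -22.  -70.8] twist [-0.8   0.18 -0.69] F [ 0.1 -0.9  0.8] op 1.0 q [0.43 0.04 1.9  0.01 1.2  2.16]
```

Request:
move_arm:
  linear:
    - [0,-0.013,0]
    - [0,-0.012,0]
    - [0,0,-0.02]
    - [0,0,-0.02]
    - [0,0,-0.01]
    - [0,0,0]
    - [0,0,0]
  twist:
    - [-0.45,0.1,-0.4]
    - [-0.5,0.1,-0.4]
    - [0,0,0]
    - [0,0,0]
    - [0,0,0]
    - [0,0,0]
    - [0,0,0]

```text
time: 2.95
eef_pos: [0.4529, 0.2839, 0.1454]
tcp_rot: [0.996, -0.094, 0.0, 0.004]
contact_force: [0.5, -0.6, -0.2]
opening: 0.999
```

```bash
python3 -c "
from h import *
delta(.454,.3003,.045,-99.9)"
```

```text
t 2.95 pos [0.4529 0.2839 0.1454] d(mm) [   1.1   16.4 -100.4] twist [0.49 0.   0.84] F [ 0.5 -0.6 -0.2] op 0.999 q [ 0.37  0.05  1.98 -0.01  1.12  2.14]
```

Request:
move_arm:
  linear:
    - [0.001,0.008,0]
    - [0,0.003,0]
    - [0,0,0]
    - [0,0,0]
  twist:
    - [0.2,0,0.3]
    - [0,0,0.2]
    - [0,0,0]
    - [0,0,0]

```text
time: 3.28
eef_pos: [0.4558, 0.2951, 0.1488]
tcp_rot: [0.996, -0.09, 0.002, 0.001]
contact_force: [0.9, -0.6, -0.0]
opening: 0.999
```

```bash
python3 -c "
from h import *
delta(.454,.3003,.045,-99.9)"
```

```text
t 3.28 pos [0.4558 0.2951 0.1488] d(mm) [  -1.8    5.2 -103.8] twist [0.18 0.26 0.42] F [ 0.9 -0.6 -0. ] op 0.999 q [ 0.39  0.06  1.96 -0.01  1.12  2.14]
```

Request:
move_arm:
  linear:
    - [-0.001,0.003,-0.01]
    - [0,0.001,-0.02]
    - [0,0,-0.025]
    - [0,0,-0.02]
    - [0,0,-0.008]
    - [0,0,-0.002]
    - [0,0,0]
    - [0,0,0]
  twist:
    - [0.1,0.1,0.3]
    - [0,0,0]
    - [0,0,0]
    - [0,0,0]
    - [0,0,0]
    - [0,0,0]
    - [0,0,0]
    - [0,0,0]

```text
time: 3.95
eef_pos: [0.4562, 0.3027, 0.0627]
tcp_rot: [0.996, -0.085, 0.005, -0.002]
contact_force: [-0.4, 0.8, 0.3]
opening: 1.0
```

```bash
python3 -c "
from h import *
delta(.454,.3003,.045,-99.9)"
```

```text
t 3.95 pos [0.4562 0.3027 0.0627] d(mm) [ -2.2  -2.4 -17.7] twist [-0.15  0.58 -0.15] F [-0.4  0.8  0.3] op 1.0 q [ 0.4   0.18  2.   -0.    0.95  2.14]
```

Request:
move_arm:
  linear:
    - [-0.002,-0.002,-0.006]
    - [0,0,-0.006]
    - [0,0,-0.003]
    - [0,0,0]
    - [0,0,0]
  twist:
    - [0,0.3,-0.1]
    - [0,0.2,0]
    - [0,0,0]
    - [0,0,0]
    - [0,0,0]

```text
time: 4.37
eef_pos: [0.4567, 0.3017, 0.0502]
tcp_rot: [0.996, -0.086, 0.003, -0.003]
contact_force: [-0.2, 0.7, 0.1]
opening: 1.0
```

```bash
python3 -c "
from h import *
delta(.454,.3003,.045,-99.9)"
```

```text
t 4.37 pos [0.4567 0.3017 0.0502] d(mm) [-2.7 -1.4 -5.2] twist [-0.31  0.42 -0.05] F [-0.2  0.7  0.1] op 1.0 q [0.4  0.2  2.01 0.   0.92 2.14]
```

Request:
move_arm:
  linear:
    - [-0.003,-0.001,-0.003]
    - [-0.001,0,-0.002]
    - [0,0,0]
    - [0,0,0]
    - [0,0,0]
    - [0,0,0]
    - [0,0,0]
    - [0,0,0]
    - [0,0,0]
  twist:
    - [-0.2,0.3,0]
    - [0,0,0]
    - [0,0,0]
    - [0,0,0]
    - [0,0,0]
    - [0,0,0]
    - [0,0,0]
    - [0,0,0]
    - [0,0,0]
  grip: 0
  force: 35

```text
time: 5.12
eef_pos: [0.4531, 0.301, 0.0458]
tcp_rot: [0.996, -0.086, 0.002, -0.001]
contact_force: [0.2, 0.6, -0.2]
opening: 0.546
```

```bash
python3 -c "
from h import *
delta(.454,.3003,.045,-99.9)"
```

```text
t 5.12 pos [0.4531 0.301  0.0458] d(mm) [ 0.9 -0.7 -0.8] twist [-0.15  0.21 -0.04] F [ 0.2  0.6 -0.2] op 0.546 q [0.4  0.2  2.02 0.   0.92 2.14]
```

Request:
move_arm:
  linear:
    - [0,0,0.01]
    - [0,0,0.02]
    - [0,0,0.03]
    - [0,0,0.03]
    - [0,0,0.025]
    - [0,0,0.01]
    - [0,0,0]
  twist:
    - [0,0,0]
    - [0,0,0]
    - [0,0,0]
    - [0,0,0]
    - [0,0,0]
    - [0,0,0]
    - [0,0,0]

```text
time: 5.7
eef_pos: [0.4484, 0.2988, 0.1751]
tcp_rot: [0.996, -0.086, -0.003, 0.001]
contact_force: [0.5, -0.1, -0.9]
opening: 0.546
```

```bash
python3 -c "
from h import *
delta(.5174,-.3571,.200,-175.1)
grab('scene','2');c=load('top','0');P=cloud(c); print('box height/front', np.nanmedian(P[120:150,270:320,2]), np.nanmedian(P[172:176,260:330],(0,1)))"
```

```text
t 5.7 pos [0.4484 0.2988 0.1751] d(mm) [  69.  -655.9   24.9] twist [ -0.12  -0.31 -75.25] F [ 0.5 -0.1 -0.9] op 0.546 q [0.4  0.03 1.95 0.   1.18 2.14]
box height/front 0.13584412210278213 [0.55983783 0.03982639 0.09898693]
```

View pics/scene_2.png

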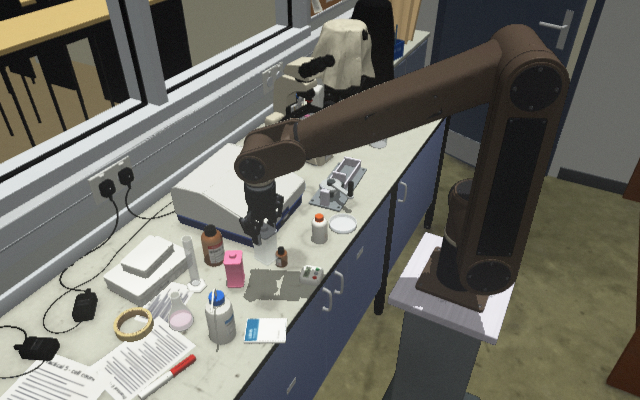

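The jar is held: it has left its spot and shows at (262,232). I'll carry it across to the clamp.

Request:
move_arm:
  linear:
    - [0,-0.015,0.012]
    - [0,-0.03,0.012]
    - [0,-0.038,0.004]
    - [0,-0.038,0]
    - [0,-0.038,0]
    - [0,-0.038,0]
    - [0,-0.038,0]
    - [0,-0.038,0]
    - [0,-0.038,0]
    - [0,-0.038,0]
    - [0,-0.038,0]
    - [0.004,-0.038,0]
    - [0.01,-0.038,0]
    - [0.012,-0.035,0]
    - [0.012,-0.03,0]
    - [0.012,-0.025,0]
    - [0.01,-0.015,0]
    - [0.004,-0.008,0]
    - [0,0,0]
    - [0,0,0]
  twist:
    - [0,0,0]
    - [0,0,-4]
    - [0,0,-5]
    - [0,0,-5]
    - [0,0,-5]
    - [0,0,-5]
    - [0,0,-5]
    - [0,0,-5]
    - [0,0,-5]
    - [0,0,-5]
    - [0,0,-5]
    - [0,0,-5]
    - [0,0,-5]
    - [0,0,-5]
    - [0,0,-4]
    - [0,0,-3]
    - [0,0,0]
    - [0,0,0]
    - [0,0,0]
    - [0,0,0]

```text
time: 7.42
eef_pos: [0.4871, -0.2984, 0.1593]
tcp_rot: [0.74, -0.672, -0.035, -0.004]
contact_force: [-0.3, 1.0, -0.9]
opening: 0.55
```

```bash
python3 -c "
from h import *
delta(.5174,-.3571,.053,-175.1)"
```

```text
t 7.42 pos [ 0.4871 -0.2984  0.1593] d(mm) [  30.3  -58.7 -106.3] twist [-3.06 -2.65 -0.66] F [-0.3  1.  -0.9] op 0.55 q [-0.73  0.15  1.84  0.01  1.22  2.31]
```

Request:
move_arm:
  linear:
    - [0.01,-0.02,0]
    - [0.01,-0.02,0]
    - [0.007,-0.012,0]
    - [0.002,-0.004,0]
    - [0,0,0]
    - [0,0,0]
  twist:
    - [-1,-0.8,-0.2]
    - [-1,-0.8,-0.2]
    - [-0.8,-0.7,-0.2]
    - [-0.2,-0.2,0]
    - [0,0,0]
    - [0,0,0]

```text
time: 7.92
eef_pos: [0.5138, -0.3466, 0.1547]
tcp_rot: [0.739, -0.673, -0.006, -0.0]
contact_force: [-0.1, 1.5, -1.1]
opening: 0.546
```

```bash
python3 -c "
from h import *
delta(.5174,-.3571,.053,-175.1)
s=grab('scene','3');c=grab('top','3')
cv2.imwrite('pics/s3.png',cv2.resize(s['img'][80:260,240:440],(660,594),interpolation=2))
cv2.imwrite('pics/t3.png',cv2.resize(c['img'][130:270,280:480],(800,560),interpolation=2))"
```

```text
t 7.92 pos [ 0.5138 -0.3466  0.1547] d(mm) [   3.6  -10.5 -101.7] twist [-0.5  -0.54 -0.44] F [-0.1  1.5 -1.1] op 0.546 q [-0.76  0.23  1.76 -0.    1.17  2.29]
```

View pics/s3.png

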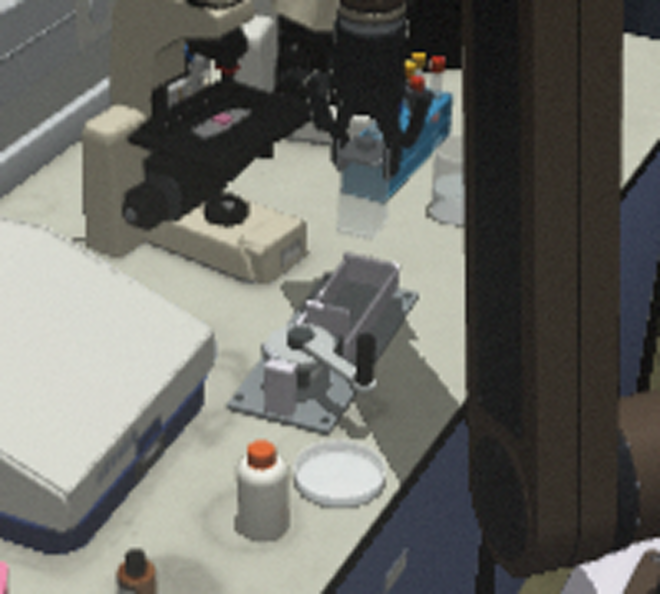

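View pics/t3.png

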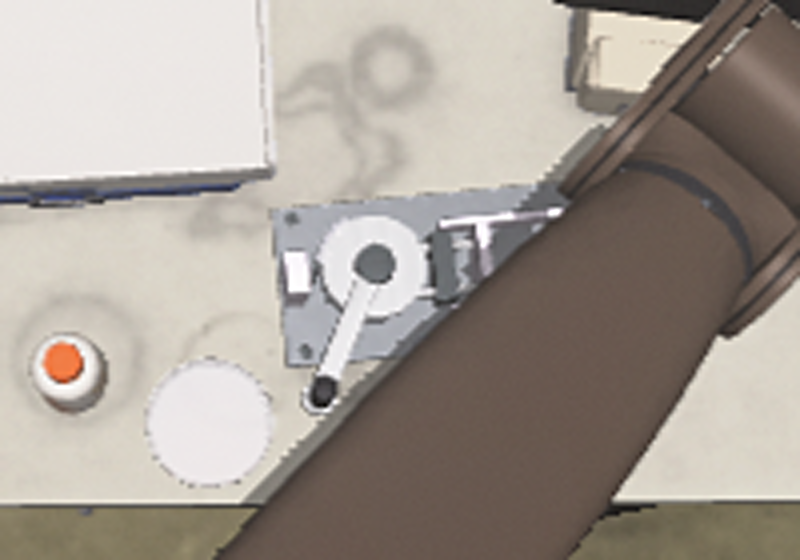

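Request:
move_arm:
  linear:
    - [0.003,-0.004,-0.01]
    - [0.001,-0.002,-0.015]
    - [0,0,-0.01]
    - [0,0,-0.004]
    - [0,0,0]
    - [0,0,0]
  twist:
    - [-0.3,-0.3,-0.3]
    - [-0.1,-0.2,-0.1]
    - [0,0,0]
    - [0,0,0]
    - [0,0,0]
    - [0,0,0]

```text
time: 8.52
eef_pos: [0.5178, -0.3508, 0.113]
tcp_rot: [0.737, -0.676, -0.0, -0.001]
contact_force: [-0.1, -0.2, -0.0]
opening: 0.544
```

```bash
python3 -c "
from h import *
delta(.5171,-.353,.054,-175.1)"
```

```text
t 8.52 pos [ 0.5178 -0.3508  0.113 ] d(mm) [ -0.7  -2.2 -59. ] twist [-0.07  0.01 -0.08] F [-0.1 -0.2 -0. ] op 0.544 q [-0.76  0.28  1.78  0.    1.08  2.3 ]
```

Request:
move_arm:
  linear:
    - [-0.001,-0.002,-0.006]
    - [0,0,-0.008]
    - [0,0,-0.006]
    - [0,0,0]
    - [0,0,0]
  twist:
    - [0,0,0]
    - [0,0,0]
    - [0,0,0]
    - [0,0,0]
    - [0,0,0]

```text
time: 8.93
eef_pos: [0.5172, -0.3535, 0.0921]
tcp_rot: [0.737, -0.676, 0.001, -0.0]
contact_force: [0.0, 0.0, -0.4]
opening: 0.549
```

```bash
python3 -c "
from h import *
delta(.5171,-.353,.054,-175.1)
s=grab('scene','4')
cv2.imwrite('pics/s4.png',cv2.resize(s['img'][110:220,290:400],(600,600),interpolation=2))"
```

```text
t 8.93 pos [ 0.5172 -0.3535  0.0921] d(mm) [ -0.1   0.5 -38.1] twist [ 0.01  0.09 -0.08] F [ 0.   0.  -0.4] op 0.549 q [-0.76  0.3   1.79  0.    1.04  2.29]
```

View pics/s4.png

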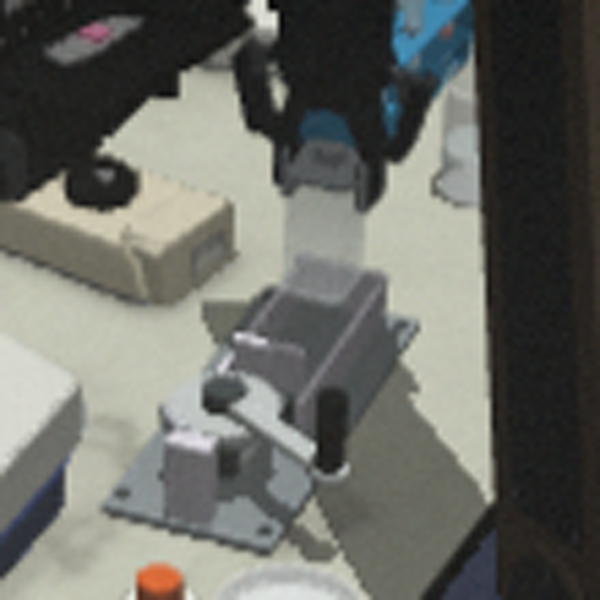

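The jar hangs centred between the trough walls (foot at about (325,290) in the zoom). Going down.

Request:
move_arm:
  linear:
    - [0,0,-0.005]
    - [0,0,-0.007]
    - [0,0,-0.007]
    - [0,0,-0.005]
    - [0,0,-0.002]
    - [0,0,0]
  twist:
    - [0,0,0]
    - [0,0,0]
    - [0,0,0]
    - [0,0,0]
    - [0,0,0]
    - [0,0,0]

```text
time: 9.48
eef_pos: [0.5174, -0.3536, 0.0638]
tcp_rot: [0.737, -0.676, 0.001, -0.0]
contact_force: [-0.4, -0.1, -0.1]
opening: 0.546
```

```bash
python3 -c "
from h import *
delta(.5171,-.353,.054,-175.1)"
```

```text
t 9.48 pos [ 0.5174 -0.3536  0.0638] d(mm) [-0.3  0.6 -9.8] twist [ 0.04  0.12 -0.08] F [-0.4 -0.1 -0.1] op 0.546 q [-0.76  0.34  1.8   0.    1.    2.29]
```

Request:
move_arm:
  linear:
    - [0,0,-0.004]
    - [0,0,-0.003]
    - [0,0,-0.002]
    - [0,0,-0.001]
    - [0,0,0]
  twist:
    - [0,0,0]
    - [0,0,0]
    - [0,0,0]
    - [0,0,0]
    - [0,0,0]

```text
time: 9.9
eef_pos: [0.5179, -0.354, 0.0539]
tcp_rot: [0.737, -0.676, 0.002, -0.0]
contact_force: [-0.3, -0.2, -1.5]
opening: 0.545
```

Request:
move_arm:
  linear:
    - [0,0,-0.001]
    - [0,0,-0.001]
    - [0,0,0]
  twist:
    - [0,0,0]
    - [0,0,0]
    - [0,0,0]

```text
time: 10.15
eef_pos: [0.5185, -0.3546, 0.0539]
tcp_rot: [0.737, -0.676, 0.002, -0.0]
contact_force: [0.4, -0.3, -1.4]
opening: 0.549
```

Request:
move_arm:
  linear:
    - [0,-0.003,-0.0015]
    - [0,-0.003,0]
    - [0,-0.002,0]
    - [0,0,0]
  twist:
    - [0,0,0]
    - [0,0,0]
    - [0,0,0]
    - [0,0,0]

```text
time: 10.48
eef_pos: [0.5189, -0.3561, 0.0544]
tcp_rot: [0.738, -0.675, -0.004, -0.005]
contact_force: [-0.3, -1.2, 0.5]
opening: 0.546
```

```bash
python3 -c "
from h import *
delta(.5174,-.3571,.054,-175.1)"
```

```text
t 10.48 pos [ 0.5189 -0.3561  0.0544] d(mm) [-1.5 -1.  -0.4] twist [-0.72  0.03 -0.2 ] F [-0.3 -1.2  0.5] op 0.546 q [-0.77  0.36  1.79  0.01  0.99  2.28]
```

Request:
move_arm:
  linear:
    - [0,-0.003,0]
    - [0,-0.003,0]
    - [0,-0.003,0]
    - [0,0,0]
  twist:
    - [-0.3,0,0]
    - [-0.3,0,0]
    - [0,0,0]
    - [0,0,0]

```text
time: 10.82
eef_pos: [0.519, -0.3566, 0.0547]
tcp_rot: [0.738, -0.675, -0.008, -0.007]
contact_force: [-0.6, -1.3, 0.4]
opening: 0.548
```

```bash
python3 -c "
from h import *
delta(.5174,-.3571,.054,-175.1)
s=grab('scene','5')
cv2.imwrite('pics/s5.png',cv2.resize(s['img'][110:220,290:400],(600,600),interpolation=2))"
```

```text
t 10.82 pos [ 0.519  -0.3566  0.0547] d(mm) [-1.6 -0.5 -0.7] twist [-1.22 -0.18 -0.18] F [-0.6 -1.3  0.4] op 0.548 q [-0.77  0.37  1.79  0.02  1.    2.28]
```

View pics/s5.png

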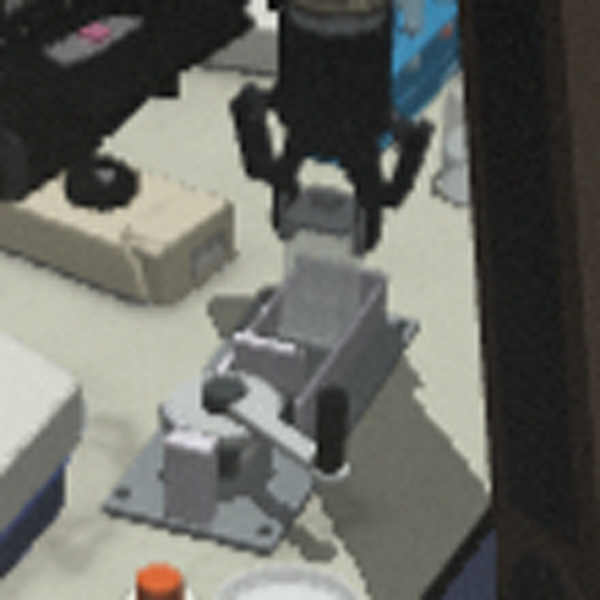

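The jar sits in the trough against the end wall: further push only tilted the tool. I'll straighten up and release.

Request:
move_arm:
  linear:
    - [0,0.001,0]
    - [0,0,-0.001]
    - [0,0,0]
  twist:
    - [-0.7,-0.1,-0.1]
    - [-0.7,-0.1,-0.1]
    - [0,0,0]

```text
time: 11.12
eef_pos: [0.5193, -0.3565, 0.0541]
tcp_rot: [0.736, -0.677, 0.003, 0.002]
contact_force: [-0.7, 1.7, 0.7]
opening: 0.546
```

Request:
move_arm:
  linear:
    - [0,0,0]
    - [0,0,0]
    - [0,0,0]
    - [0,0,0]
    - [0,0,0]
    - [0,0,0]
  twist:
    - [0,0,0]
    - [0,0,0]
    - [0,0,0]
    - [0,0,0]
    - [0,0,0]
    - [0,0,0]
  grip: 1

```text
time: 11.62
eef_pos: [0.5196, -0.3589, 0.0535]
tcp_rot: [0.736, -0.677, 0.006, 0.004]
contact_force: [-0.8, 0.1, 0.5]
opening: 0.998
```

```bash
python3 -c "
from h import *
delta(.5174,-.3571,.054,-175.1)"
```

```text
t 11.62 pos [ 0.5196 -0.3589  0.0535] d(mm) [-2.2  1.8  0.5] twist [0.8  0.27 0.13] F [-0.8  0.1  0.5] op 0.998 q [-0.76  0.36  1.8  -0.01  0.97  2.3 ]
```

Request:
move_arm:
  linear:
    - [0,0,0.01]
    - [0,0,0.02]
    - [0,0,0.03]
    - [0,0,0.035]
    - [0,0,0.03]
    - [-0.002,0.01,0.02]
    - [-0.006,0.02,0.005]
    - [-0.01,0.035,0]
    - [-0.01,0.038,0]
    - [-0.01,0.038,0.001]
    - [-0.01,0.038,0.001]
    - [-0.01,0.038,0.001]
    - [-0.01,0.038,0.001]
    - [-0.008,0.035,0.001]
    - [-0.006,0.03,0]
    - [-0.004,0.02,0]
    - [0,0.01,0]
    - [0,0,0]
    - [0,0,0]
  twist:
    - [0,0,0]
    - [0,0,0]
    - [0,0,0]
    - [0,0,0]
    - [0,0,0]
    - [0,0,4]
    - [0,0,4]
    - [0,0,4]
    - [0,0,4]
    - [0,0,4]
    - [0,0,4]
    - [0,0,4]
    - [0,0,4]
    - [0,0,3]
    - [0,0,2]
    - [0,0,1]
    - [0,0,0]
    - [0,0,0]
    - [0,0,0]

```text
time: 13.2
eef_pos: [0.4263, 0.003, 0.232]
tcp_rot: [0.922, -0.387, 0.02, 0.0]
contact_force: [0.0, -0.6, -0.0]
opening: 1.003
```

```bash
python3 -c "
from h import *
delta(.4325,.037,.043,-135)
s=grab('scene','6');c=grab('top','6')
cv2.imwrite('pics/s6.png',cv2.resize(s['img'][110:260,240:440],(800,600),interpolation=2))
cv2.imwrite('pics/t6.png',cv2.resize(c['img'][130:270,280:480],(800,560),interpolation=2))"
```

```text
t 13.2 pos [0.4263 0.003  0.232 ] d(mm) [   6.2   34.  -189. ] twist [0.94 2.14 0.51] F [ 0.  -0.6 -0. ] op 1.003 q [-0.23 -0.34  2.15 -0.01  1.28  2.14]
```

View pics/s6.png

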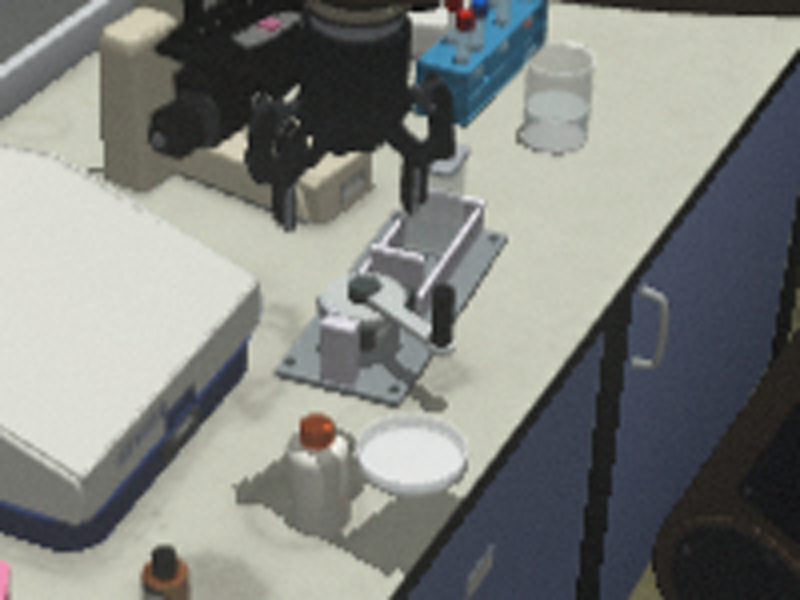

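View pics/t6.png

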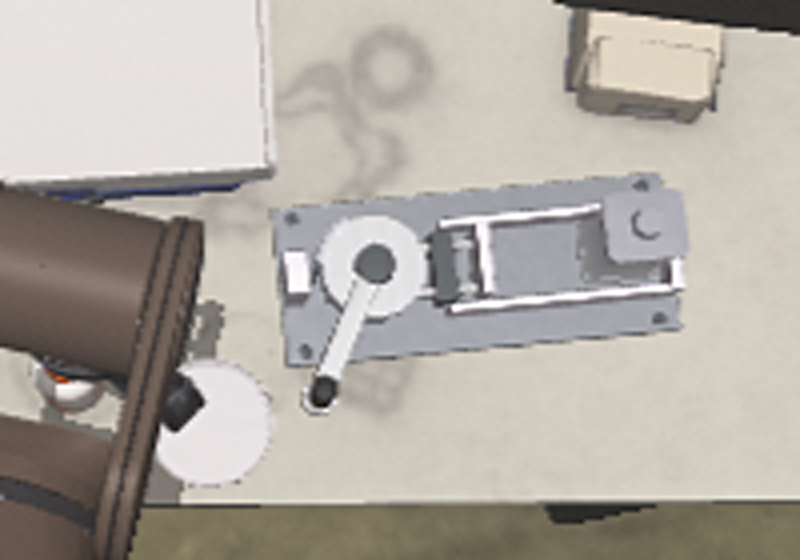

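The jar stands upright in the trough at the end wall (top zoom (645,222)). Before gripping the bottle I'll check the jar numerically and correct the hover.

```bash
python3 -c "
from h import *
c=load('top','6');P=cloud(c);z=P[...,2]
m=np.zeros((400,640),bool); m[170:205,425:458]=1; m&=(z>.09)&(z<.108); k=max(cv2.findContours(m.astype(np.uint8),0,2)[0],key=cv2.contourArea)
W=np.array([ray(c,*q[0],.101)[:2] for q in k],np.float32); r=cv2.minAreaRect(W*1000); print(r,np.median(z[m]))
p=np.array(r[0])/1000-[.5117,-.2908]; a=np.radians(4.9); print('clamp frame',p@np.array([[np.cos(a),-np.sin(a)],[np.sin(a),np.cos(a)]]))
"
```

```text
((520.8682250976562, -354.4371032714844), (48.206687927246094, 55.63105010986328), 5.229588031768799) 0.102330677120232
clamp frame [ 0.00369903 -0.06418765]
```

Request:
move_arm:
  linear:
    - [0.002,0.01,-0.005]
    - [0.002,0.012,-0.01]
    - [0.001,0.007,-0.015]
    - [0,0.002,-0.015]
    - [0,0,-0.015]
    - [0,0,-0.008]
    - [0,0,0]
    - [0,0,0]
  twist:
    - [0.4,1,0.2]
    - [0.4,0.7,0.2]
    - [0.1,0.2,0.1]
    - [0,0,0]
    - [0,0,0]
    - [0,0,0]
    - [0,0,0]
    - [0,0,0]

```text
time: 13.97
eef_pos: [0.433, 0.0344, 0.1565]
tcp_rot: [0.922, -0.387, -0.004, -0.0]
contact_force: [-0.7, -0.4, -0.7]
opening: 0.997
```

```bash
python3 -c "
from h import *
delta(.4325,.037,.043,-135)"
```

```text
t 13.97 pos [0.433  0.0344 0.1565] d(mm) [  -0.5    2.6 -113.5] twist [-0.19 -0.37  0.57] F [-0.7 -0.4 -0.7] op 0.997 q [-0.16 -0.21  2.2   0.    1.16  2.21]
```

Request:
move_arm:
  linear:
    - [0,0.002,-0.015]
    - [0,0,-0.02]
    - [0,0,-0.025]
    - [0,0,-0.02]
    - [0,0,-0.012]
    - [0,0,-0.005]
    - [0,0,0]
    - [0,0,0]
  twist:
    - [-0.1,-0.3,0.3]
    - [0,0,0]
    - [0,0,0]
    - [0,0,0]
    - [0,0,0]
    - [0,0,0]
    - [0,0,0]
    - [0,0,0]

```text
time: 14.63
eef_pos: [0.4395, 0.0354, 0.0624]
tcp_rot: [0.922, -0.386, 0.005, -0.002]
contact_force: [-0.3, -1.2, -0.2]
opening: 1.001
```

```bash
python3 -c "
from h import *
delta(.4325,.037,.043,-135)"
```

```text
t 14.63 pos [0.4395 0.0354 0.0624] d(mm) [ -7.    1.6 -19.4] twist [-0.02  0.63  0.43] F [-0.3 -1.2 -0.2] op 1.001 q [-0.15 -0.05  2.26  0.    0.93  2.21]
```

Request:
move_arm:
  linear:
    - [-0.004,0.001,-0.005]
    - [-0.003,0.001,-0.006]
    - [-0.001,0,-0.005]
    - [0,0,-0.002]
    - [0,0,0]
  twist:
    - [0,0.4,0.2]
    - [0,0.2,0.1]
    - [0,0,0]
    - [0,0,0]
    - [0,0,0]

```text
time: 15.05
eef_pos: [0.434, 0.0372, 0.0468]
tcp_rot: [0.924, -0.384, 0.004, -0.001]
contact_force: [0.3, -0.3, 0.6]
opening: 0.997
```

```bash
python3 -c "
from h import *
delta(.4325,.037,.043,-135)"
```

```text
t 15.05 pos [0.434  0.0372 0.0468] d(mm) [-1.5 -0.2 -3.8] twist [0.04 0.43 0.1 ] F [ 0.3 -0.3  0.6] op 0.997 q [-0.15 -0.03  2.27  0.    0.9   2.21]
```

Request:
move_arm:
  linear:
    - [-0.002,0,-0.003]
    - [0,0,-0.001]
    - [0,0,0]
    - [0,0,0]
    - [0,0,0]
    - [0,0,0]
    - [0,0,0]
    - [0,0,0]
    - [0,0,0]
  twist:
    - [0,0.4,0]
    - [0,0,0]
    - [0,0,0]
    - [0,0,0]
    - [0,0,0]
    - [0,0,0]
    - [0,0,0]
    - [0,0,0]
    - [0,0,0]
  grip: 0
  force: 35

```text
time: 15.8
eef_pos: [0.4324, 0.0371, 0.0431]
tcp_rot: [0.924, -0.384, 0.001, 0.0]
contact_force: [-0.6, 0.5, -0.3]
opening: 0.526
```

```bash
python3 -c "
from h import *
delta(.4325,.037,.043,-135)"
```

```text
t 15.8 pos [0.4324 0.0371 0.0431] d(mm) [ 0.1 -0.1 -0.1] twist [0.06 0.05 0.1 ] F [-0.6  0.5 -0.3] op 0.526 q [-0.15 -0.03  2.27 -0.    0.89  2.21]
```

Request:
move_arm:
  linear:
    - [0,0,0.01]
    - [0,0,0.02]
    - [0,0,0.03]
    - [0,0,0.03]
    - [0,0,0.03]
    - [0,0,0.015]
    - [0,0,0.003]
    - [0,0,0]
  twist:
    - [0,0,0]
    - [0,0,0]
    - [0,0,0]
    - [0,0,0]
    - [0,0,0]
    - [0,0,0]
    - [0,0,0]
    - [0,0,0]

```text
time: 16.47
eef_pos: [0.4275, 0.0378, 0.1884]
tcp_rot: [0.924, -0.384, -0.002, 0.001]
contact_force: [0.3, -0.2, -1.2]
opening: 0.528
```

```bash
python3 -c "
from h import *
delta(.513,-.302,.19,-175.1)"
```

```text
t 16.47 pos [0.4275 0.0378 0.1884] d(mm) [  85.5 -339.8    1.6] twist [ -0.08  -0.26 -40.  ] F [ 0.3 -0.2 -1.2] op 0.528 q [-0.15 -0.26  2.18 -0.    1.23  2.21]
```

Request:
move_arm:
  linear:
    - [0,-0.008,0.015]
    - [0,-0.015,0.012]
    - [0.004,-0.025,0.004]
    - [0.006,-0.03,0.003]
    - [0.008,-0.033,0.003]
    - [0.008,-0.033,0.003]
    - [0.008,-0.033,0.003]
    - [0.008,-0.033,0.003]
    - [0.008,-0.03,0.002]
    - [0.008,-0.025,0.001]
    - [0.006,-0.018,0]
    - [0.004,-0.01,0]
    - [0.001,-0.004,0]
    - [0,0,0]
    - [0,0,0]
  twist:
    - [0,0,-3]
    - [0,0,-4]
    - [0,0,-4]
    - [0,0,-4]
    - [0,0,-4]
    - [0,0,-4]
    - [0,0,-4]
    - [0,0,-4]
    - [0,0,-4]
    - [0,0,-3]
    - [0,0,-2]
    - [0,0,0]
    - [0,0,0]
    - [0,0,0]
    - [0,0,0]

```text
time: 17.72
eef_pos: [0.486, -0.2672, 0.2146]
tcp_rot: [0.726, -0.687, -0.022, -0.001]
contact_force: [0.4, -0.1, -1.4]
opening: 0.529
```

```bash
python3 -c "
from h import *
delta(.5135,-.2998,.051,-175.1)"
```

```text
t 17.72 pos [ 0.486  -0.2672  0.2146] d(mm) [  27.5  -32.6 -163.6] twist [-1.78 -1.8   1.71] F [ 0.4 -0.1 -1.4] op 0.529 q [-0.69  0.05  1.85  0.    1.29  2.4 ]
```

Request:
move_arm:
  linear:
    - [0.008,-0.008,0]
    - [0.009,-0.01,0]
    - [0.006,-0.008,0]
    - [0.002,-0.004,-0.01]
    - [0,0,-0.02]
    - [0,0,-0.025]
    - [0,0,-0.02]
    - [0,0,-0.008]
    - [0,0,0]
    - [0,0,0]
  twist:
    - [-0.6,-0.6,0.6]
    - [-0.6,-0.6,0.6]
    - [-0.4,-0.4,0.4]
    - [-0.1,-0.1,0.1]
    - [0,0,0]
    - [0,0,0]
    - [0,0,0]
    - [0,0,0]
    - [0,0,0]
    - [0,0,0]

```text
time: 18.55
eef_pos: [0.5158, -0.2969, 0.1281]
tcp_rot: [0.741, -0.672, 0.004, -0.0]
contact_force: [-0.5, 0.5, -0.7]
opening: 0.529
```

```bash
python3 -c "
from h import *
delta(.5135,-.2998,.051,-175.1)"
```

```text
t 18.55 pos [ 0.5158 -0.2969  0.1281] d(mm) [ -2.3  -2.9 -77.1] twist [ 0.27  0.31 -0.69] F [-0.5  0.5 -0.7] op 0.529 q [-0.69  0.19  1.85 -0.    1.09  2.35]
```

Request:
move_arm:
  linear:
    - [-0.002,-0.002,-0.01]
    - [-0.001,-0.001,-0.012]
    - [0,0,-0.01]
    - [0,0,-0.005]
    - [0,0,0]
    - [0,0,0]
  twist:
    - [0.2,0.2,-0.4]
    - [0.1,0.1,-0.2]
    - [0,0,0]
    - [0,0,0]
    - [0,0,0]
    - [0,0,0]

```text
time: 19.05
eef_pos: [0.5144, -0.3019, 0.0911]
tcp_rot: [0.737, -0.676, 0.003, -0.0]
contact_force: [-0.8, -0.2, -0.6]
opening: 0.532
```

```bash
python3 -c "
from h import *
delta(.5135,-.2998,.051,-175.1)
s=grab('scene','7')
cv2.imwrite('pics/s7.png',cv2.resize(s['img'][110:220,290:400],(600,600),interpolation=2))"
```

```text
t 19.05 pos [ 0.5144 -0.3019  0.0911] d(mm) [ -0.9   2.1 -40.1] twist [ 0.19  0.27 -0.04] F [-0.8 -0.2 -0.6] op 0.532 q [-0.7   0.24  1.87  0.    1.02  2.35]
```

View pics/s7.png

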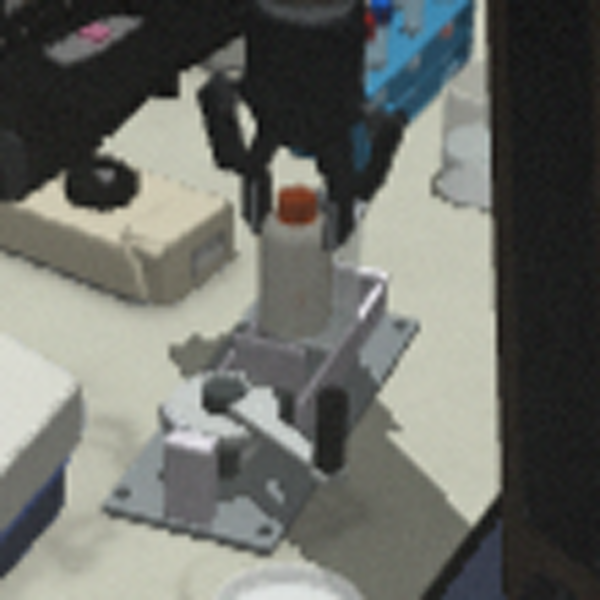

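The bottle hangs between plate and jar (zoom (295,280)). Continuing down.

Request:
move_arm:
  linear:
    - [-0.001,0.002,-0.006]
    - [0,0,-0.008]
    - [0,0,-0.008]
    - [0,0,-0.005]
    - [0,0,-0.002]
    - [0,0,0]
  twist:
    - [0.2,0.2,0]
    - [0,0,0]
    - [0,0,0]
    - [0,0,0]
    - [0,0,0]
    - [0,0,0]

```text
time: 19.6
eef_pos: [0.514, -0.3, 0.0604]
tcp_rot: [0.737, -0.676, 0.001, -0.001]
contact_force: [-0.8, 0.6, -1.2]
opening: 0.528
```

```bash
python3 -c "
from h import *
delta(.5135,-.2998,.051,-175.1)"
```

```text
t 19.6 pos [ 0.514  -0.3     0.0604] d(mm) [-0.5  0.2 -9.4] twist [ 0.06  0.16 -0.06] F [-0.8  0.6 -1.2] op 0.528 q [-0.7   0.28  1.88  0.    0.97  2.36]
```

Request:
move_arm:
  linear:
    - [0,0,-0.004]
    - [0,0,-0.003]
    - [0,0,-0.002]
    - [0,0,-0.001]
    - [0,0,0]
  twist:
    - [0,0,0]
    - [0,0,0]
    - [0,0,0]
    - [0,0,0]
    - [0,0,0]

```text
time: 20.02
eef_pos: [0.5149, -0.3009, 0.0516]
tcp_rot: [0.737, -0.676, 0.002, -0.0]
contact_force: [-0.3, -0.5, -1.4]
opening: 0.529
```

Request:
move_arm:
  linear:
    - [0,-0.002,0]
    - [0,-0.003,0]
    - [0,-0.003,0]
    - [0,-0.002,0]
    - [0,0,0]
  twist:
    - [0,0,0]
    - [0,0,0]
    - [0,0,0]
    - [0,0,0]
    - [0,0,0]

```text
time: 20.43
eef_pos: [0.5152, -0.3061, 0.0514]
tcp_rot: [0.736, -0.677, -0.003, -0.005]
contact_force: [-0.2, 0.3, -1.5]
opening: 0.529
```

```bash
python3 -c "
from h import *
delta(.514,-.3057,.051,-175.1)
"
```

```text
t 20.43 pos [ 0.5152 -0.3061  0.0514] d(mm) [-1.2  0.4 -0.4] twist [-0.6   0.16  0.06] F [-0.2  0.3 -1.5] op 0.529 q [-0.71  0.31  1.87  0.01  0.96  2.34]
```

Request:
move_arm:
  linear:
    - [0,-0.002,0]
    - [0,-0.001,-0.001]
    - [0,0,0]
  twist:
    - [-0.5,0.1,0]
    - [-0.3,0,0]
    - [0,0,0]

```text
time: 20.68
eef_pos: [0.5153, -0.3067, 0.0512]
tcp_rot: [0.736, -0.677, -0.001, -0.001]
contact_force: [0.1, -0.4, -1.7]
opening: 0.53
```

```bash
python3 -c "
from h import *
delta(.514,-.3057,.051,-175.1)
"
```

```text
t 20.68 pos [ 0.5153 -0.3067  0.0512] d(mm) [-1.3  1.  -0.2] twist [-0.13 -0.05  0.12] F [ 0.1 -0.4 -1.7] op 0.53 q [-0.71  0.31  1.87  0.    0.96  2.35]
```

Request:
move_arm:
  linear:
    - [0,0,0]
    - [0,0,0]
    - [0,0,0]
    - [0,0,0]
    - [0,0,0]
    - [0,0,0]
    - [0,0,0.015]
    - [0,0,0.02]
    - [0,0,0.03]
    - [0,0,0.03]
    - [0,0,0.03]
    - [0,0,0.02]
    - [0,0,0.005]
    - [0,0,0]
    - [0,0,0]
  twist:
    - [0,0,0]
    - [0,0,0]
    - [0,0,0]
    - [0,0,0]
    - [0,0,0]
    - [0,0,0]
    - [0,0,0]
    - [0,0,0]
    - [0,0,0]
    - [0,0,0]
    - [0,0,0]
    - [0,0,0]
    - [0,0,0]
    - [0,0,0]
    - [0,0,0]
  grip: 1

```text
time: 21.93
eef_pos: [0.5124, -0.3089, 0.2047]
tcp_rot: [0.736, -0.678, -0.0, 0.002]
contact_force: [-0.9, 0.1, 0.1]
opening: 1.002
```

```bash
python3 -c "
from h import *
delta(.410,-.136,.093,-113.5)
s=grab('scene','8');c=grab('top','8')
cv2.imwrite('pics/s8.png',cv2.resize(s['img'][110:220,290:400],(600,600),interpolation=2))
cv2.imwrite('pics/t8.png',cv2.resize(c['img'][130:270,280:480],(800,560),interpolation=2))"
```

```text
t 21.93 pos [ 0.5124 -0.3089  0.2047] d(mm) [-102.4  172.9 -111.7] twist [ 0.19 -0.1  61.8 ] F [-0.9  0.1  0.1] op 1.002 q [-0.71  0.13  1.78 -0.    1.23  2.35]
```

View pics/s8.png

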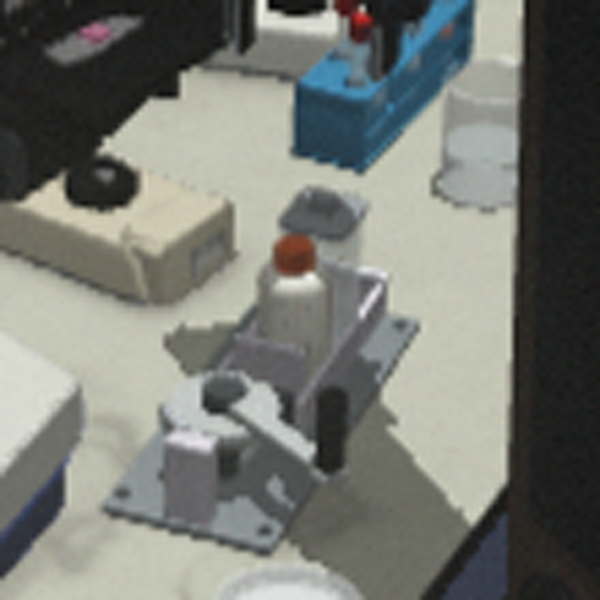

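View pics/t8.png

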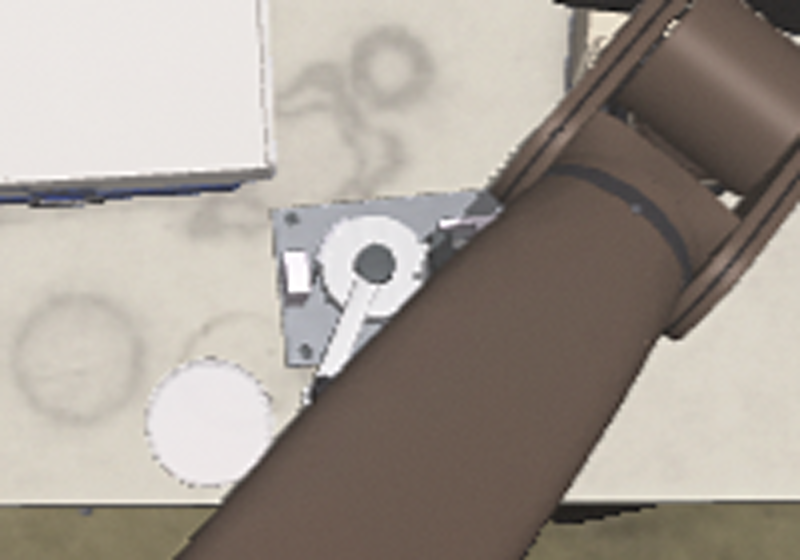

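Bottle and jar both stand upright in the trough. On to the knob hover.

Request:
move_arm:
  linear:
    - [-0.004,0.006,0]
    - [-0.008,0.012,0]
    - [-0.01,0.018,0]
    - [-0.012,0.02,0]
    - [-0.012,0.02,0]
    - [-0.012,0.02,0]
    - [-0.012,0.02,0]
    - [-0.01,0.018,0]
    - [-0.008,0.014,0]
    - [-0.005,0.008,0]
    - [-0.002,0.003,0]
    - [0,0,0]
    - [0,0,0]
  twist:
    - [0,0,4]
    - [0,0,6]
    - [0,0,6]
    - [0,0,6]
    - [0,0,6]
    - [0,0,6]
    - [0,0,6]
    - [0,0,6]
    - [0,0,6]
    - [0,0,5]
    - [0,0,3]
    - [0,0,0]
    - [0,0,0]

```text
time: 23.12
eef_pos: [0.3995, -0.1352, 0.1738]
tcp_rot: [0.981, -0.194, -0.024, 0.001]
contact_force: [-0.5, -0.0, -1.2]
opening: 0.999
```

```bash
python3 -c "
from h import *
delta(.410,-.136,.093,-113.5)
c=grab('top','9'); im=c['img'].astype(int)
s=grab('scene','9')
cv2.imwrite('pics/s9.png',cv2.resize(s['img'][100:220,280:400],(600,600),interpolation=2))
cv2.imwrite('pics/t9.png',cv2.resize(c['img'][130:270,280:480],(800,560),interpolation=2))"
```

```text
t 23.12 pos [ 0.3995 -0.1352  0.1738] d(mm) [ 10.5  -0.8 -80.8] twist [-0.44 -2.75 -1.08] F [-0.5 -0.  -1.2] op 0.999 q [-0.56 -0.23  2.18 -0.02  1.23  1.41]
```

View pics/s9.png

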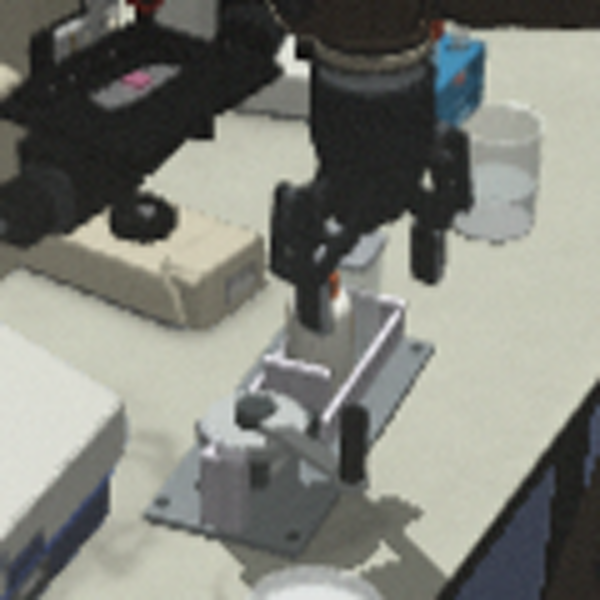

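View pics/t9.png

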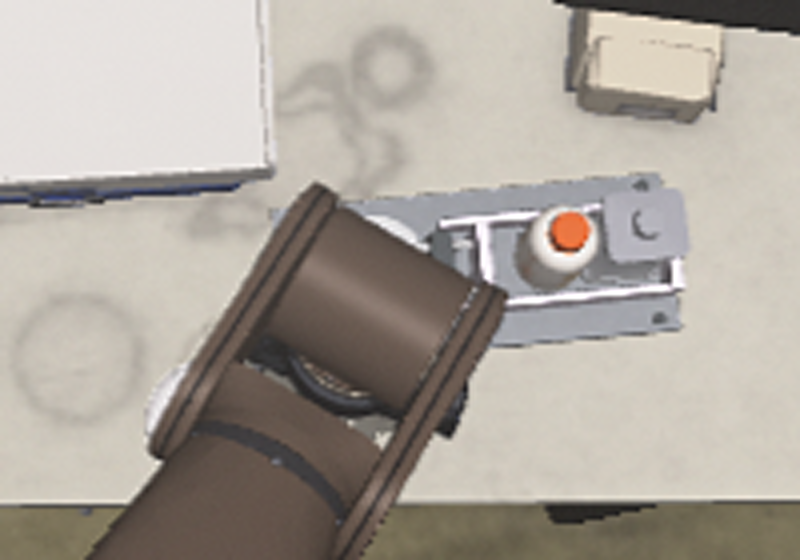

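Request:
move_arm:
  linear:
    - [0.004,0,0]
    - [0.004,0,-0.003]
    - [0.002,0,-0.008]
    - [0,0,-0.008]
    - [0,0,-0.005]
    - [0,0,0]
    - [0,0,0]
  twist:
    - [-0.2,-1,-0.4]
    - [-0.2,-1,-0.4]
    - [0,-0.5,-0.2]
    - [0,0,0]
    - [0,0,0]
    - [0,0,0]
    - [0,0,0]

```text
time: 23.8
eef_pos: [0.412, -0.1377, 0.1479]
tcp_rot: [0.978, -0.207, 0.001, 0.0]
contact_force: [0.3, -0.3, -0.1]
opening: 1.003
```

```bash
python3 -c "
from h import *
delta(.408,-.1355,.091,-113.5)"
```

```text
t 23.8 pos [ 0.412  -0.1377  0.1479] d(mm) [ -4.    2.2 -56.9] twist [0.02 0.07 0.42] F [ 0.3 -0.3 -0.1] op 1.003 q [-0.56 -0.2   2.21  0.    1.13  1.43]
```

Request:
move_arm:
  linear:
    - [-0.003,0.002,-0.008]
    - [-0.002,0,-0.012]
    - [-0.001,0,-0.014]
    - [-0.001,0,-0.01]
    - [0,0,-0.005]
    - [0,0,0]
    - [0,0,0]
  twist:
    - [0,0,0.3]
    - [0,0,0]
    - [0,0,0]
    - [0,0,0]
    - [0,0,0]
    - [0,0,0]
    - [0,0,0]

```text
time: 24.38
eef_pos: [0.4048, -0.1356, 0.0965]
tcp_rot: [0.979, -0.204, 0.002, 0.0]
contact_force: [0.8, -0.2, 1.0]
opening: 1.003
```

```bash
python3 -c "
from h import *
delta(.408,-.1355,.091,-113.5)
s=grab('scene','10')
cv2.imwrite('pics/s10.png',cv2.resize(s['img'][120:220,290:390],(600,600),interpolation=2))"
```

```text
t 24.38 pos [ 0.4048 -0.1356  0.0965] d(mm) [ 3.2  0.1 -5.5] twist [0.09 0.19 0.06] F [ 0.8 -0.2  1. ] op 1.003 q [-0.56 -0.14  2.26  0.    1.02  1.42]
```

View pics/s10.png

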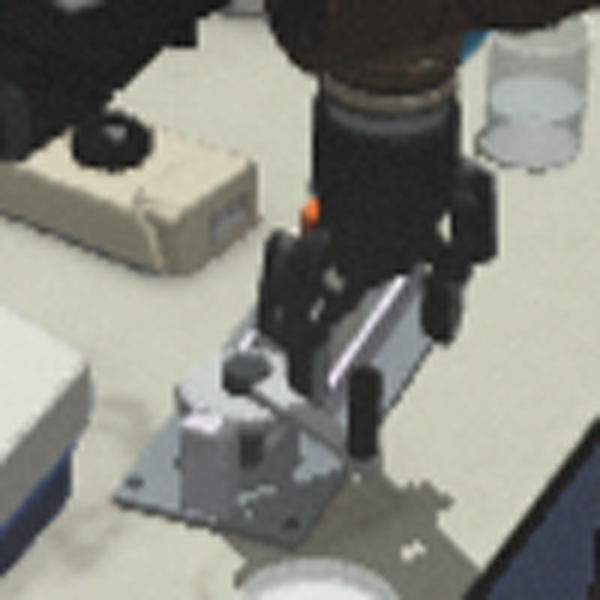

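```bash
python3 -c "
from h import *
s=load('scene','10');c=load('top','9')
f=lambda p:(np.array(proj(s,p))-[290,120])*6
S=get_state()
for z in(.068,.0965,.122): print(z,f([.4048,-.1356,z]),f([.410,-.136,z]))
Y=Ro.from_quat(S['tcp_rot']).as_matrix()[:,1]
for k in(-1,1): print('tip',f(S['eef_pos']+k*.05*Y+np.array([0,0,.005])))
P=cloud(s); im=s['img'].astype(int)
m=np.zeros((400,640),bool); m[181:196,347:355]=1; m&=im.sum(-1)<150; p=P[m]; print(len(p),np.nanmedian(p,0),np.nanmin(p,0),np.nanmax(p,0))
v,u=np.nonzero(m); print(u.min(),u.max(),v.min(),v.max(), ray(s,(u.min()+u.max())/2,188.5,.097))
"
```

```text
0.068 [368.04705172 453.6279753 ] [359.8350136 450.5975362]
0.0965 [370.12465159 411.27914091] [361.82286325 408.27529172]
0.122 [372.02122518 372.62026218] [363.63745639 369.64175889]
tip [299.7531846  436.48514345]
tip [438.95182238 371.54912416]
63 [ 0.40806431 -0.12846051  0.10163794] [ 0.39958636 -0.13518596  0.07274371] [ 0.4156142  -0.11844191  0.12423401]
348 352 182 195 [ 0.40946558 -0.13255045  0.097     ]
```

```bash
python3 -c "
from h import *
s=load('scene','10'); P=cloud(s); im=s['img'].astype(int)
for u in (338,339,340,341,342,362,363,364,365): 
  print(u,[(v,P[v,u].round(3).tolist()) for v in range(170,192,2) if im[v,u].sum()<170])
"
```

```text
338 [(170, [0.422, -0.065, 0.204]), (172, [0.421, -0.064, 0.197]), (174, [0.422, -0.066, 0.188]), (176, [0.422, -0.065, 0.182]), (178, [0.433, -0.089, 0.156]), (180, [0.43, -0.083, 0.153]), (182, [0.43, -0.084, 0.145])]
339 [(170, [0.419, -0.066, 0.204]), (172, [0.419, -0.067, 0.196]), (174, [0.418, -0.065, 0.19]), (176, [0.421, -0.071, 0.179]), (178, [0.427, -0.085, 0.161]), (180, [0.427, -0.084, 0.154]), (182, [0.425, -0.081, 0.148]), (184, [0.425, -0.082, 0.14])]
340 [(170, [0.42, -0.074, 0.199]), (172, [0.421, -0.077, 0.19]), (174, [0.418, -0.071, 0.187]), (176, [0.42, -0.077, 0.175]), (178, [0.424, -0.086, 0.161]), (180, [0.421, -0.079, 0.159]), (182, [0.423, -0.083, 0.148]), (184, [0.424, -0.085, 0.139])]
341 [(170, [0.428, -0.098, 0.183]), (174, [0.421, -0.084, 0.178]), (176, [0.42, -0.083, 0.171]), (178, [0.419, -0.081, 0.166]), (180, [0.418, -0.081, 0.159]), (182, [0.418, -0.081, 0.151]), (184, [0.42, -0.084, 0.141])]
342 [(174, [0.416, -0.082, 0.181]), (176, [0.417, -0.085, 0.171]), (178, [0.419, -0.089, 0.161])]
362 [(170, [0.387, -0.171, 0.154]), (172, [0.388, -0.173, 0.145]), (174, [0.392, -0.183, 0.13]), (176, [0.386, -0.171, 0.131])]
363 [(170, [0.382, -0.166, 0.158]), (172, [0.384, -0.172, 0.147]), (174, [0.385, -0.177, 0.136]), (176, [0.383, -0.172, 0.132])]
364 [(170, [0.382, -0.176, 0.153]), (172, [0.378, -0.166, 0.152]), (174, [0.377, -0.166, 0.144]), (176, [0.379, -0.171, 0.133])]
365 [(170, [0.378, -0.174, 0.155])]
```

```bash
python3 -c "
from h import *
for n in ('5','7'):
  s=load('scene',n); P=cloud(s); im=s['img'].astype(int)
  for u in (353,354,355,356,357,358,359): 
    print(n,u,[(v,P[v,u].round(3).tolist()) for v in range(144,164,2) if im[v,u].sum()<170])
s=load('scene','1');P=cloud(s); im=s['img'].astype(int)
m=(P[...,2]>.12)&(np.hypot(P[...,0]-.454,P[...,1]-.3223)<.08)&(im.sum(-1)<150); print('hover1 TCP z .196: lowest',np.sort(P[m][:,2])[:8])
print(get_state()['eef_pos'])
"
```

```text
5 353 []
5 354 []
5 355 [(144, [0.496, -0.351, 0.129]), (146, [0.494, -0.347, 0.123]), (148, [0.491, -0.341, 0.118]), (150, [0.496, -0.354, 0.102])]
5 356 [(144, [0.489, -0.345, 0.134]), (146, [0.489, -0.346, 0.125])]
5 357 [(144, [0.49, -0.355, 0.128]), (146, [0.489, -0.355, 0.12]), (148, [0.486, -0.349, 0.116]), (150, [0.487, -0.353, 0.105]), (152, [0.485, -0.348, 0.1]), (154, [0.485, -0.348, 0.091])]
5 358 [(144, [0.488, -0.36, 0.126]), (146, [0.48, -0.343, 0.129]), (148, [0.484, -0.353, 0.114]), (150, [0.483, -0.352, 0.107]), (152, [0.481, -0.347, 0.102]), (154, [0.481, -0.35, 0.092])]
5 359 [(144, [0.482, -0.356, 0.13]), (146, [0.482, -0.357, 0.121]), (148, [0.481, -0.356, 0.114]), (150, [0.484, -0.364, 0.1])]
7 353 [(144, [0.478, -0.294, 0.162]), (146, [0.48, -0.299, 0.151]), (148, [0.48, -0.299, 0.143]), (150, [0.479, -0.298, 0.136]), (152, [0.479, -0.3, 0.127])]
7 354 [(144, [0.476, -0.298, 0.161]), (146, [0.475, -0.297, 0.154]), (148, [0.481, -0.311, 0.137]), (150, [0.477, -0.303, 0.134])]
7 355 [(144, [0.472, -0.296, 0.163])]
7 356 [(144, [0.464, -0.288, 0.169]), (146, [0.464, -0.287, 0.162])]
7 357 [(144, [0.464, -0.297, 0.165]), (146, [0.464, -0.296, 0.158])]
7 358 [(144, [0.459, -0.293, 0.168])]
7 359 []
hover1 TCP z .196: lowest [0.22860439 0.22870156 0.22966522 0.23087583 0.23106572 0.23218809
 0.23257113 0.23305832]
[ 0.40483597 -0.13557578  0.0966626 ]
```

The image puts the fingertips at z≈0.13 with the TCP at 0.0965, roughly 30 mm above where the tool frame implies. At this height a gentle close on the knob is harmless, and the opening it stops at will settle which is right.

Request:
move_arm:
  linear:
    - [0.003,0,0]
    - [0,0,0]
    - [0,0,0]
    - [0,0,0]
    - [0,0,0]
    - [0,0,0]
    - [0,0,0]
    - [0,0,0]
    - [0,0,0]
    - [0,0,0]
  twist:
    - [0,0,0]
    - [0,0,0]
    - [0,0,0]
    - [0,0,0]
    - [0,0,0]
    - [0,0,0]
    - [0,0,0]
    - [0,0,0]
    - [0,0,0]
    - [0,0,0]
  grip: 0
  force: 20

```text
time: 25.27
eef_pos: [0.4102, -0.1366, 0.0996]
tcp_rot: [0.979, -0.204, 0.005, 0.001]
contact_force: [0.3, -0.0, -0.0]
opening: 0.187
```

```bash
python3 -c "
from h import *
delta(.408,-.1355,.091,-113.5)
s=grab('scene','11')
cv2.imwrite('pics/s11.png',cv2.resize(s['img'][120:220,290:390],(600,600),interpolation=2))"
```

```text
t 25.27 pos [ 0.4102 -0.1366  0.0996] d(mm) [-2.2  1.1 -8.6] twist [0.27 0.48 0.04] F [ 0.3 -0.  -0. ] op 0.187 q [-0.56 -0.14  2.25  0.    1.02  1.42]
```

View pics/s11.png

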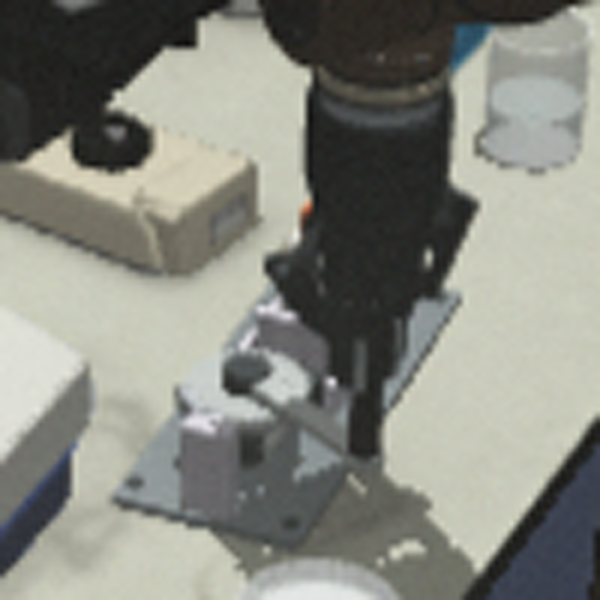

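The grip stopped at 16 mm, so it has the knob, but high up. I'll open slightly, go about 11 mm lower and regrip.

Request:
move_arm:
  linear:
    - [0,0,0]
    - [0,0,0]
    - [0,0,0]
    - [-0.001,0,-0.004]
    - [0,0,-0.004]
    - [0,0,-0.003]
    - [0,0,0]
    - [0,0,0]
  twist:
    - [0.1,0.2,0]
    - [0.1,0.2,0]
    - [0,0,0]
    - [0,0,0]
    - [0,0,0]
    - [0,0,0]
    - [0,0,0]
    - [0,0,0]
  grip: 0.45

```text
time: 25.98
eef_pos: [0.4089, -0.1367, 0.0872]
tcp_rot: [0.979, -0.204, 0.0, 0.0]
contact_force: [1.0, -0.3, 0.4]
opening: 0.452
```

```bash
python3 -c "
from h import *
delta(.410,-.1365,.088,-113.5)"
```

```text
t 25.98 pos [ 0.4089 -0.1367  0.0872] d(mm) [1.1 0.2 0.8] twist [0.04 0.   0.05] F [ 1.  -0.3  0.4] op 0.452 q [-0.56 -0.12  2.26 -0.    1.    1.42]
```

Request:
move_arm:
  linear:
    - [0,0,0]
    - [0,0,0]
    - [0,0,0]
    - [0,0,0]
    - [0,0,0]
    - [0,0,0]
    - [0,0,0]
  twist:
    - [0,0,0]
    - [0,0,0]
    - [0,0,0]
    - [0,0,0]
    - [0,0,0]
    - [0,0,0]
    - [0,0,0]
  grip: 0
  force: 40

```text
time: 26.57
eef_pos: [0.4087, -0.1365, 0.087]
tcp_rot: [0.979, -0.204, -0.0, 0.0]
contact_force: [-0.1, -0.3, -1.1]
opening: 0.195
```

```bash
python3 -c "
from h import *
delta(.410,-.1365,.088,-113.5)
s=grab('scene','12')
cv2.imwrite('pics/s12.png',cv2.resize(s['img'][120:220,290:390],(600,600),interpolation=2))"
```

```text
t 26.57 pos [ 0.4087 -0.1365  0.087 ] d(mm) [1.3 0.  1. ] twist [ 0.02 -0.03  0.05] F [-0.1 -0.3 -1.1] op 0.195 q [-0.56 -0.12  2.26 -0.    1.    1.42]
```

View pics/s12.png

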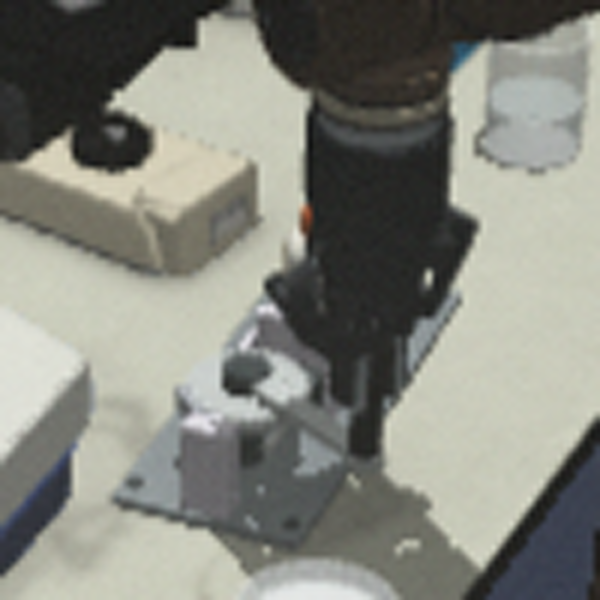

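Firm grip at opening 0.195, with the tips around the knob and clear of the arm. Now I'll swing, tracking angle, radius and tangential force.

```bash
cat > lv.py <<'E'
from h import *
s=get_state(); r=np.array(s['eef_pos'][:2])-[.5019,-.1762]; a=np.arctan2(r[1],r[0])%(2*np.pi); L=a-np.radians(154.9)
t=np.array([-np.sin(a),np.cos(a)]); F=np.array(s['contact_force']); R=Ro.from_quat(s['tcp_rot']).as_matrix(); y=np.degrees(np.arctan2(R[1,1],R[0,1])); want=np.degrees(a)+90-360
print('t %.2f lever %.3f rad R %.1f mm tangent(%.2f,%.2f) Ft %.2f Fr %.2f yaw %.1f (tangential %.1f) z %.4f tilt %s op %.3f F %s'%(s['time'],L,np.hypot(*r)*1000,*t,F[:2]@t,F[:2]@r/np.hypot(*r),y,want,s['eef_pos'][2],R[:2,2].round(3),s['opening'],F.round(1)))
E
python3 lv.py
```

```text
t 26.62 lever 0.035 rad R 101.3 mm tangent(-0.39,-0.92) Ft 0.81 Fr -0.05 yaw -113.5 (tangential -113.1) z 0.0871 tilt [-0. -0.] op 0.191 F [-0.3 -0.8 -0.7]
```

Request:
move_arm:
  linear:
    - [-0.001,-0.002,0]
    - [-0.001,-0.003,0]
    - [-0.001,-0.003,0]
  twist:
    - [0,0,1]
    - [0,0,1.5]
    - [0,0,1.5]

```text
time: 26.87
eef_pos: [0.4061, -0.1437, 0.0871]
tcp_rot: [0.986, -0.167, 0.0, -0.001]
contact_force: [0.6, 2.0, -0.1]
opening: 0.192
```

```bash
python3 lv.py
```

```text
t 26.87 lever 0.111 rad R 101.1 mm tangent(-0.32,-0.95) Ft -2.10 Fr 0.09 yaw -109.3 (tangential -108.7) z 0.0871 tilt [0.001 0.002] op 0.192 F [ 0.6  2.  -0.1]
```

Request:
move_arm:
  linear:
    - [-0.001,-0.003,0]
    - [-0.001,-0.003,0]
    - [-0.001,-0.003,0]
  twist:
    - [0,0,1.5]
    - [0,0,1.5]
    - [0,0,1.5]

```text
time: 27.12
eef_pos: [0.4041, -0.1511, 0.087]
tcp_rot: [0.992, -0.126, 0.002, -0.004]
contact_force: [3.3, 4.9, -0.4]
opening: 0.193
```

```bash
python3 lv.py
```

```text
t 27.12 lever 0.187 rad R 100.9 mm tangent(-0.25,-0.97) Ft -5.60 Fr -2.01 yaw -104.5 (tangential -104.4) z 0.0870 tilt [0.005 0.007] op 0.193 F [ 3.3  4.9 -0.4]
```

Request:
move_arm:
  linear:
    - [-0.001,-0.003,0]
    - [-0.001,-0.003,0]
  twist:
    - [0,0,1.5]
    - [0,0,1.5]

```text
time: 27.28
eef_pos: [0.4033, -0.1552, 0.0871]
tcp_rot: [0.995, -0.099, 0.003, -0.007]
contact_force: [3.1, 4.6, -0.9]
opening: 0.191
```

```bash
python3 lv.py
```

```text
t 27.28 lever 0.228 rad R 100.8 mm tangent(-0.21,-0.98) Ft -5.12 Fr -2.04 yaw -101.4 (tangential -102.0) z 0.0871 tilt [0.008 0.013] op 0.191 F [ 3.1  4.6 -0.9]
```

Request:
move_arm:
  linear:
    - [-0.001,-0.003,0]
    - [-0.001,-0.003,0]
  twist:
    - [-0.4,0.2,1.5]
    - [-0.4,0.2,1.5]

```text
time: 27.45
eef_pos: [0.4026, -0.1594, 0.0871]
tcp_rot: [0.997, -0.074, 0.002, -0.003]
contact_force: [2.8, 5.1, -0.5]
opening: 0.189
```

```bash
python3 lv.py
```

```text
t 27.45 lever 0.270 rad R 100.7 mm tangent(-0.17,-0.99) Ft -5.49 Fr -1.93 yaw -98.5 (tangential -99.6) z 0.0871 tilt [0.005 0.005] op 0.189 F [ 2.8  5.1 -0.5]
```

Request:
move_arm:
  linear:
    - [-0.0005,-0.003,0]
    - [-0.0005,-0.003,0]
  twist:
    - [-0.3,0.2,1.5]
    - [-0.3,0.2,1.5]

```text
time: 27.62
eef_pos: [0.4019, -0.1633, 0.087]
tcp_rot: [0.999, -0.048, -0.0, -0.001]
contact_force: [-0.0, 0.5, 0.7]
opening: 0.188
```

```bash
python3 lv.py
```

```text
t 27.62 lever 0.310 rad R 100.8 mm tangent(-0.13,-0.99) Ft -0.51 Fr 0.08 yaw -95.5 (tangential -97.3) z 0.0870 tilt [-0.001  0.001] op 0.188 F [-0.   0.5  0.7]
```

Request:
move_arm:
  linear:
    - [-0.0005,-0.003,0]
  twist:
    - [-0.3,0.2,1.5]

```text
time: 27.7
eef_pos: [0.4015, -0.1665, 0.0871]
tcp_rot: [0.999, -0.035, -0.002, 0.002]
contact_force: [0.2, -1.3, -0.9]
opening: 0.192
```

```bash
python3 lv.py
```

```text
t 27.70 lever 0.341 rad R 100.9 mm tangent(-0.10,-1.00) Ft 1.28 Fr -0.35 yaw -94.0 (tangential -95.5) z 0.0871 tilt [-0.004 -0.004] op 0.192 F [ 0.2 -1.3 -0.9]
```

Request:
move_arm:
  linear:
    - [0,-0.003,0]
  twist:
    - [-0.3,0.2,1.5]

```text
time: 27.78
eef_pos: [0.4012, -0.1699, 0.0871]
tcp_rot: [1.0, -0.021, -0.004, 0.005]
contact_force: [-0.7, 0.5, -0.4]
opening: 0.19
```

```bash
python3 lv.py
```

```text
t 27.78 lever 0.376 rad R 100.9 mm tangent(-0.06,-1.00) Ft -0.45 Fr 0.69 yaw -92.4 (tangential -93.6) z 0.0871 tilt [-0.008 -0.01 ] op 0.190 F [-0.7  0.5 -0.4]
```

Request:
move_arm:
  linear:
    - [0,-0.002,0]
  twist:
    - [0.2,-0.2,0]

```text
time: 27.87
eef_pos: [0.4013, -0.1713, 0.087]
tcp_rot: [1.0, -0.021, -0.002, 0.002]
contact_force: [1.6, 4.9, 1.8]
opening: 0.193
```

```bash
python3 lv.py
```

```text
t 27.87 lever 0.389 rad R 100.8 mm tangent(-0.05,-1.00) Ft -4.97 Fr -1.38 yaw -92.4 (tangential -92.8) z 0.0870 tilt [-0.004 -0.004] op 0.193 F [1.6 4.9 1.8]
```

Request:
move_arm:
  linear:
    - [0,-0.002,0]
  twist:
    - [0.2,-0.2,0.5]

```text
time: 27.95
eef_pos: [0.4013, -0.1724, 0.087]
tcp_rot: [1.0, -0.017, -0.0, -0.001]
contact_force: [0.9, 4.8, 2.2]
opening: 0.194
```

```bash
python3 lv.py
```

```text
t 27.95 lever 0.400 rad R 100.7 mm tangent(-0.04,-1.00) Ft -4.79 Fr -0.73 yaw -91.9 (tangential -92.2) z 0.0870 tilt [-0.     0.003] op 0.194 F [0.9 4.8 2.2]
```

Request:
move_arm:
  linear:
    - [0,-0.002,0]
  twist:
    - [0.2,-0.2,1]

```text
time: 28.03
eef_pos: [0.4014, -0.1736, 0.087]
tcp_rot: [1.0, -0.008, 0.002, -0.004]
contact_force: [0.5, 4.9, 2.0]
opening: 0.193
```

```bash
python3 lv.py
```

```text
t 28.03 lever 0.412 rad R 100.5 mm tangent(-0.03,-1.00) Ft -4.93 Fr -0.35 yaw -90.9 (tangential -91.5) z 0.0870 tilt [0.004 0.009] op 0.193 F [0.5 4.9 2. ]
```

```bash
python3 lv.py; python3 -c "
from h import *
s=grab('scene','13')
a=cv2.resize(load('scene','12')['img'][140:210,300:370],(400,400),interpolation=2);b=cv2.resize(s['img'][140:210,300:370],(400,400),interpolation=2)
cv2.imwrite('pics/s13.png',np.hstack([a,b]))"
```

```text
t 28.03 lever 0.412 rad R 100.5 mm tangent(-0.03,-1.00) Ft -4.93 Fr -0.35 yaw -90.9 (tangential -91.5) z 0.0870 tilt [0.004 0.009] op 0.193 F [0.5 4.9 2. ]
```

View pics/s13.png

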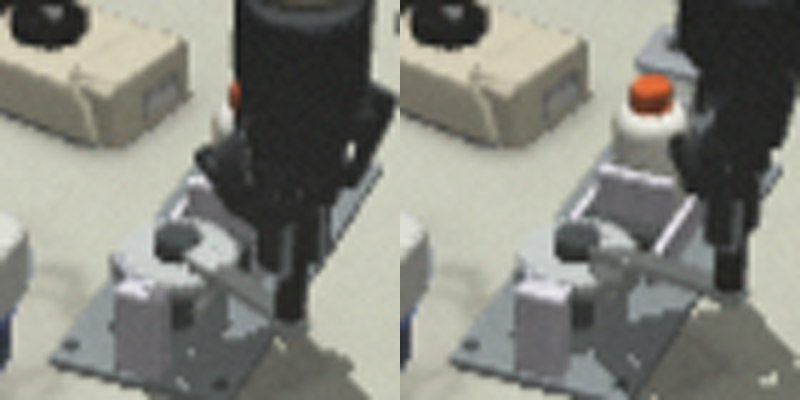

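```bash
cat > plate.py <<'E'
from h import *
import sys
a=np.radians(4.9); Rm=np.array([[np.cos(a),-np.sin(a)],[np.sin(a),np.cos(a)]])
for n in sys.argv[1:]:
  s=load('scene',n); g=cv2.cvtColor(s['img'],cv2.COLOR_BGR2GRAY).astype(np.float32); out=[]
  for x in np.arange(-.012,.023,.003):
    ys=np.arange(-.01,.045,.0005); I=[]
    for y in ys:
      w=Rm@[x,y]+[.5117,-.2908]; u,v=proj(s,[*w,.059]); I.append(cv2.getRectSubPix(g,(1,1),(float(u),float(v)))[0,0])
    I=np.array(I); k=I.argmax(); out.append((round(float(ys[k])*1000,1),int(I[k])))
  print(n,out)
E
python3 plate.py 8 9 10 13
```

```text
8 [(36.5, 125), (38.0, 124), (-4.0, 122), (-10.0, 121), (-5.0, 119), (-7.0, 124), (-10.0, 121), (39.0, 119), (39.5, 120), (36.5, 118), (23.5, 123), (37.5, 114)]
9 [(37.0, 205), (38.0, 208), (39.5, 201), (38.0, 181), (35.0, 175), (36.5, 188), (37.5, 204), (39.0, 209), (39.0, 203), (36.0, 198), (36.0, 212), (37.0, 213)]
10 [(-2.0, 79), (-5.0, 115), (-6.0, 115), (-10.0, 121), (-10.0, 99), (-10.0, 62), (44.5, 47), (44.0, 60), (38.5, 72), (34.0, 57), (39.0, 44), (-3.0, 45)]
13 [(22.5, 211), (23.5, 190), (19.0, 179), (19.5, 184), (21.0, 201), (22.0, 214), (23.5, 208), (21.5, 182), (21.0, 177), (20.5, 201), (21.5, 218), (22.5, 212)]
```

Request:
move_arm:
  linear:
    - [0,-0.003,0]
  twist:
    - [-0.3,0.1,1]

```text
time: 28.17
eef_pos: [0.4014, -0.1762, 0.087]
tcp_rot: [1.0, 0.001, 0.001, -0.003]
contact_force: [1.3, 6.1, 2.4]
opening: 0.187
```

```bash
python3 lv.py
```

```text
t 28.17 lever 0.438 rad R 100.5 mm tangent(0.00,-1.00) Ft -6.10 Fr -1.29 yaw -89.8 (tangential -90.0) z 0.0870 tilt [0.002 0.006] op 0.187 F [1.3 6.1 2.4]
```

Request:
move_arm:
  linear:
    - [0,-0.003,0]
  twist:
    - [0,0,1]

```text
time: 28.25
eef_pos: [0.4014, -0.1781, 0.087]
tcp_rot: [1.0, 0.01, 0.001, -0.004]
contact_force: [1.4, 7.7, 2.6]
opening: 0.183
```

```bash
python3 lv.py
```

```text
t 28.25 lever 0.457 rad R 100.5 mm tangent(0.02,-1.00) Ft -7.64 Fr -1.55 yaw -88.8 (tangential -88.9) z 0.0870 tilt [0.002 0.008] op 0.183 F [1.4 7.7 2.6]
```

Request:
move_arm:
  linear:
    - [0,-0.003,0]
  twist:
    - [0,0,1]

```text
time: 28.33
eef_pos: [0.4015, -0.1799, 0.087]
tcp_rot: [1.0, 0.02, 0.001, -0.006]
contact_force: [2.3, 7.1, 3.3]
opening: 0.194
```

```bash
python3 lv.py
```

```text
t 28.33 lever 0.475 rad R 100.5 mm tangent(0.04,-1.00) Ft -7.03 Fr -2.58 yaw -87.8 (tangential -87.9) z 0.0870 tilt [0.002 0.012] op 0.194 F [2.3 7.1 3.3]
```

Request:
move_arm:
  linear:
    - [0,-0.003,0]
  twist:
    - [0,0,1.5]

```text
time: 28.42
eef_pos: [0.4017, -0.1817, 0.087]
tcp_rot: [0.999, 0.033, 0.001, -0.007]
contact_force: [1.0, 6.8, 2.6]
opening: 0.193
```

```bash
python3 lv.py
```

```text
t 28.42 lever 0.493 rad R 100.4 mm tangent(0.06,-1.00) Ft -6.69 Fr -1.36 yaw -86.2 (tangential -86.8) z 0.0870 tilt [0.002 0.015] op 0.193 F [1.  6.8 2.6]
```

Request:
move_arm:
  linear:
    - [0,-0.003,0]
  twist:
    - [0,0,1.5]

```text
time: 28.5
eef_pos: [0.4019, -0.184, 0.087]
tcp_rot: [0.999, 0.047, 0.001, -0.008]
contact_force: [2.0, 2.8, 0.7]
opening: 0.192
```

```bash
python3 lv.py
```

```text
t 28.50 lever 0.516 rad R 100.4 mm tangent(0.08,-1.00) Ft -2.65 Fr -2.18 yaw -84.6 (tangential -85.5) z 0.0870 tilt [0.002 0.017] op 0.192 F [2.  2.8 0.7]
```

Request:
move_arm:
  linear:
    - [0,-0.003,0]
  twist:
    - [0,0,1]

```text
time: 28.58
eef_pos: [0.4022, -0.1874, 0.0871]
tcp_rot: [0.998, 0.057, 0.002, -0.008]
contact_force: [1.9, 1.1, -1.3]
opening: 0.187
```

```bash
python3 lv.py
```

```text
t 28.58 lever 0.550 rad R 100.3 mm tangent(0.11,-0.99) Ft -0.89 Fr -2.05 yaw -83.5 (tangential -83.6) z 0.0871 tilt [0.003 0.015] op 0.187 F [ 1.9  1.1 -1.3]
```

Request:
move_arm:
  linear:
    - [0,-0.003,0]
  twist:
    - [0,0,1]

```text
time: 28.67
eef_pos: [0.4027, -0.1904, 0.087]
tcp_rot: [0.998, 0.066, 0.003, -0.008]
contact_force: [3.1, 6.7, 0.9]
opening: 0.195
```

```bash
python3 lv.py
```

```text
t 28.67 lever 0.580 rad R 100.2 mm tangent(0.14,-0.99) Ft -6.24 Fr -3.99 yaw -82.4 (tangential -81.8) z 0.0870 tilt [0.004 0.015] op 0.195 F [3.1 6.7 0.9]
```

Request:
move_arm:
  linear:
    - [0,-0.003,0]
  twist:
    - [0,0,1]

```text
time: 28.75
eef_pos: [0.4031, -0.1925, 0.087]
tcp_rot: [0.997, 0.076, 0.003, -0.009]
contact_force: [3.5, 8.8, 1.1]
opening: 0.189
```

```bash
python3 lv.py
```

```text
t 28.75 lever 0.602 rad R 100.1 mm tangent(0.16,-0.99) Ft -8.12 Fr -4.89 yaw -81.3 (tangential -80.6) z 0.0870 tilt [0.005 0.018] op 0.189 F [3.5 8.8 1.1]
```

Request:
move_arm:
  linear:
    - [0.0015,-0.003,0]
  twist:
    - [-0.3,0.1,1]

```text
time: 28.83
eef_pos: [0.4035, -0.1944, 0.0869]
tcp_rot: [0.996, 0.086, 0.0, -0.008]
contact_force: [-6.0, 7.9, 7.9]
opening: 0.189
```

```bash
python3 lv.py
```

```text
t 28.83 lever 0.621 rad R 100.1 mm tangent(0.18,-0.98) Ft -8.82 Fr 4.49 yaw -80.2 (tangential -79.5) z 0.0869 tilt [-0.001  0.017] op 0.189 F [-6.   7.9  7.9]
```

Request:
move_arm:
  linear:
    - [0.0015,-0.003,0]
  twist:
    - [0,0,1.2]

```text
time: 28.92
eef_pos: [0.4037, -0.1962, 0.0869]
tcp_rot: [0.995, 0.097, -0.002, -0.011]
contact_force: [-3.7, 7.4, 6.3]
opening: 0.191
```

```bash
python3 lv.py
```

```text
t 28.92 lever 0.639 rad R 100.2 mm tangent(0.20,-0.98) Ft -7.94 Fr 2.11 yaw -78.8 (tangential -78.5) z 0.0869 tilt [-0.006  0.021] op 0.191 F [-3.7  7.4  6.3]
```

Request:
move_arm:
  linear:
    - [0.0015,-0.003,0]
  twist:
    - [0,0,1.2]

```text
time: 29.0
eef_pos: [0.4041, -0.198, 0.087]
tcp_rot: [0.994, 0.109, -0.004, -0.012]
contact_force: [-3.8, 7.2, 5.7]
opening: 0.192
```

```bash
python3 lv.py; python3 -c "
from h import *
grab('scene','14')"; python3 plate.py 9 13 14
```

```text
t 29.00 lever 0.657 rad R 100.2 mm tangent(0.22,-0.98) Ft -7.88 Fr 2.15 yaw -77.5 (tangential -77.4) z 0.0870 tilt [-0.01   0.024] op 0.192 F [-3.8  7.2  5.7]
9 [(37.0, 205), (38.0, 208), (39.5, 201), (38.0, 181), (35.0, 175), (36.5, 188), (37.5, 204), (39.0, 209), (39.0, 203), (36.0, 198), (36.0, 212), (37.0, 213)]
13 [(22.5, 211), (23.5, 190), (19.0, 179), (19.5, 184), (21.0, 201), (22.0, 214), (23.5, 208), (21.5, 182), (21.0, 177), (20.5, 201), (21.5, 218), (22.5, 212)]
14 [(14.0, 193), (11.0, 179), (11.0, 194), (12.5, 209), (13.5, 212), (15.0, 195), (14.5, 176), (11.5, 185), (11.5, 208), (13.0, 209), (42.5, 211), (15.0, 192)]
```

Request:
move_arm:
  linear:
    - [0.0008,-0.003,0]
  twist:
    - [-0.2,0,1]

```text
time: 29.13
eef_pos: [0.4045, -0.2001, 0.087]
tcp_rot: [0.993, 0.119, -0.005, -0.012]
contact_force: [0.8, 9.6, 3.2]
opening: 0.19
```

```bash
python3 lv.py
```

```text
t 29.13 lever 0.679 rad R 100.3 mm tangent(0.24,-0.97) Ft -9.10 Fr -3.09 yaw -76.4 (tangential -76.2) z 0.0870 tilt [-0.012  0.024] op 0.190 F [0.8 9.6 3.2]
```

Request:
move_arm:
  linear:
    - [0.0008,-0.003,0]
  twist:
    - [-0.2,0,1]

```text
time: 29.22
eef_pos: [0.4049, -0.2016, 0.0869]
tcp_rot: [0.992, 0.128, -0.006, -0.013]
contact_force: [-0.1, 9.4, 4.0]
opening: 0.195
```

```bash
python3 lv.py
```

```text
t 29.22 lever 0.694 rad R 100.3 mm tangent(0.25,-0.97) Ft -9.16 Fr -2.25 yaw -75.3 (tangential -75.3) z 0.0869 tilt [-0.014  0.024] op 0.195 F [-0.1  9.4  4. ]
```

Request:
move_arm:
  linear:
    - [0.0008,-0.003,0]
  twist:
    - [0,0,1]

```text
time: 29.3
eef_pos: [0.4053, -0.203, 0.087]
tcp_rot: [0.99, 0.137, -0.006, -0.015]
contact_force: [-0.1, 8.9, 4.3]
opening: 0.191
```

```bash
python3 lv.py
```

```text
t 29.30 lever 0.709 rad R 100.3 mm tangent(0.27,-0.96) Ft -8.61 Fr -2.29 yaw -74.2 (tangential -74.5) z 0.0870 tilt [-0.016  0.028] op 0.191 F [-0.1  8.9  4.3]
```

Request:
move_arm:
  linear:
    - [0.0008,-0.003,0]
  twist:
    - [0,0,1]

```text
time: 29.38
eef_pos: [0.4058, -0.2049, 0.087]
tcp_rot: [0.989, 0.147, -0.007, -0.016]
contact_force: [-0.2, 7.4, 2.5]
opening: 0.191
```

```bash
python3 lv.py
```

```text
t 29.38 lever 0.729 rad R 100.3 mm tangent(0.29,-0.96) Ft -7.17 Fr -1.96 yaw -73.1 (tangential -73.4) z 0.0870 tilt [-0.018  0.031] op 0.191 F [-0.2  7.4  2.5]
```

Request:
move_arm:
  linear:
    - [0.0008,-0.003,0]
  twist:
    - [0,0,1]

```text
time: 29.47
eef_pos: [0.4067, -0.2075, 0.087]
tcp_rot: [0.987, 0.157, -0.007, -0.017]
contact_force: [1.0, 5.1, 1.4]
opening: 0.191
```

```bash
python3 lv.py
```

```text
t 29.47 lever 0.756 rad R 100.2 mm tangent(0.31,-0.95) Ft -4.52 Fr -2.55 yaw -72.0 (tangential -71.8) z 0.0870 tilt [-0.018  0.031] op 0.191 F [1.  5.1 1.4]
```

Request:
move_arm:
  linear:
    - [0.001,-0.003,0]
  twist:
    - [0,0,1]

```text
time: 29.55
eef_pos: [0.4077, -0.2101, 0.087]
tcp_rot: [0.986, 0.167, -0.007, -0.017]
contact_force: [0.4, 8.2, 2.3]
opening: 0.187
```

```bash
python3 lv.py
```

```text
t 29.55 lever 0.784 rad R 100.1 mm tangent(0.34,-0.94) Ft -7.63 Fr -3.14 yaw -70.8 (tangential -70.2) z 0.0870 tilt [-0.019  0.032] op 0.187 F [0.4 8.2 2.3]
```

Request:
move_arm:
  linear:
    - [0.001,-0.002,0]
  twist:
    - [0,0,0.5]

```text
time: 29.63
eef_pos: [0.408, -0.2112, 0.0869]
tcp_rot: [0.985, 0.172, -0.008, -0.019]
contact_force: [-3.9, 6.0, 2.0]
opening: 0.192
```

```bash
python3 lv.py
```

```text
t 29.63 lever 0.795 rad R 100.3 mm tangent(0.35,-0.94) Ft -6.97 Fr 1.57 yaw -70.2 (tangential -69.6) z 0.0869 tilt [-0.022  0.035] op 0.192 F [-3.9  6.   2. ]
```

Request:
move_arm:
  linear:
    - [0,0,0]
    - [0,0,0]
    - [0,0,0]
    - [0,0,0]
  twist:
    - [0,0,0]
    - [0,0,0]
    - [0,0,0]
    - [0,0,0]

```text
time: 29.97
eef_pos: [0.4079, -0.2114, 0.0868]
tcp_rot: [0.985, 0.172, -0.008, -0.019]
contact_force: [0.8, 4.7, 1.5]
opening: 0.187
```

```bash
python3 lv.py; python3 -c "
from h import *
grab('scene','15'); s=load('scene','15'); grab('top','15')
cv2.imwrite('pics/s15.png',cv2.resize(s['img'][120:220,290:390],(600,600),interpolation=2))"; python3 plate.py 14 15
```

```text
t 29.97 lever 0.796 rad R 100.4 mm tangent(0.35,-0.94) Ft -4.16 Fr -2.43 yaw -70.1 (tangential -69.5) z 0.0868 tilt [-0.022  0.035] op 0.187 F [0.8 4.7 1.5]
14 [(14.0, 193), (11.0, 179), (11.0, 194), (12.5, 209), (13.5, 212), (15.0, 195), (14.5, 176), (11.5, 185), (11.5, 208), (13.0, 209), (42.5, 211), (15.0, 192)]
15 [(12.0, 181), (10.0, 179), (11.0, 192), (12.5, 205), (13.5, 202), (13.0, 178), (10.0, 172), (10.5, 183), (11.5, 203), (13.0, 213), (42.5, 212), (14.0, 185)]
```

View pics/s15.png

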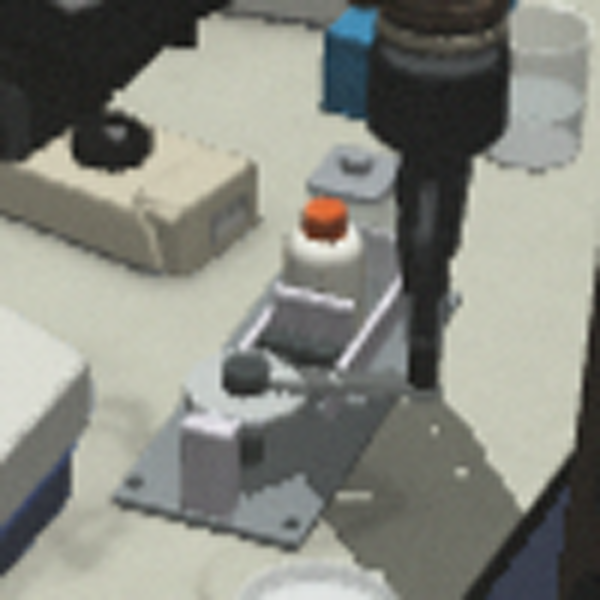

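View pics/top_15.png

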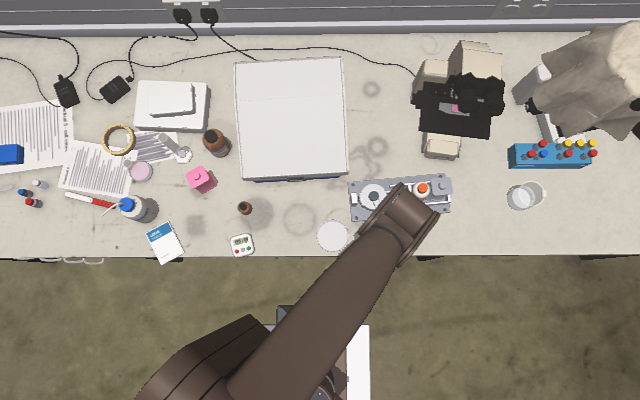

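Three force drops came at measured lever angles of about 0.30, 0.51 and 0.72, evenly 0.21 apart. The first can't be later than 0.40 rad of travel from the start, so the count of three holds. The plate is on the bottle and the bystanders haven't moved. A final stability check, then I'll hand in.

Request:
move_arm:
  linear:
    - [0,0,0]
    - [0,0,0]
    - [0,0,0]
    - [0,0,0]
    - [0,0,0]
    - [0,0,0]
  twist:
    - [0,0,0]
    - [0,0,0]
    - [0,0,0]
    - [0,0,0]
    - [0,0,0]
    - [0,0,0]

```text
time: 30.57
eef_pos: [0.4079, -0.2114, 0.0868]
tcp_rot: [0.985, 0.172, -0.008, -0.019]
contact_force: [0.0, 3.6, 0.4]
opening: 0.189
```

```bash
python3 lv.py; python3 -c "
from h import *
a=load('top','0')['img'];b=load('top','15')['img']
d=cv2.absdiff(a,b).max(-1)
for n,(x0,x1,y0,y1) in dict(drop=(234,257,196,220),timer=(228,258,230,258),petri=(312,345,218,245),pink=(184,218,162,195)).items(): print(n,d[y0:y1,x0:x1].mean(), (d[y0:y1,x0:x1]>60).sum())
c=load('top','15');P=cloud(c);z=P[...,2]
m=np.zeros((400,640),bool); m[165:205,422:462]=1; m&=(z>.112-.02)&(z<.112); p=P[m]; print('jar lid/cap z',np.median(p[:,2]))
s=load('scene','15');P=cloud(s);im=s['img'].astype(int)
m=np.zeros((400,640),bool);m[148:165,335:355]=1;m&=im[...,2]>im[...,0]+70;v,u=np.nonzero(m);print('cap',ray(s,u.mean(),v.mean(),.098))
"
```

```text
t 30.57 lever 0.796 rad R 100.4 mm tangent(0.35,-0.94) Ft -3.40 Fr -1.29 yaw -70.1 (tangential -69.5) z 0.0868 tilt [-0.022  0.035] op 0.189 F [0.  3.6 0.4]
drop 5.452898550724638 0
timer 5.507142857142857 0
petri 5.071829405162738 0
pink 5.996434937611408 0
jar lid/cap z 0.10277354561976929
cap [ 0.51979229 -0.3110299   0.098     ]
```

Everything is steady and the bystanders are unchanged, so I'm handing in.

```bash
python3 -c "
from plant import *
print(sign_off())"
```

```text
the job is handed in; nothing more can be done
None
```

I stood the jar against the trough's end wall with its long side along the trough, and the bottle upright beside it, and let go of both. I then swung the lever three clicks and handed in at about 30.6 s, still holding the knob.

**Clicks:** The pushing force fell three times, at measured lever angles of about 0.30, 0.51 and 0.72 rad. That matches the expected 0.21 rad between clicks. The lever now holds steady at a measured 0.80 rad, about 13 mm at the knob short of a fourth click.

**Final picture:** The presser plate is on the bottle, and both items look upright. The dropper bottle, timer, petri dish and pink jar show no change from the first picture.

**Checks that disagreed or were weak:**
- **Lever angle:** my measured angles read about 0.1 rad below the nominal click angles. I relied on the force drops and the travel from the start, because a first click at 0.51 would have been too far from the start to be possible.
- **First click:** I was also correcting the gripper's tilt at that moment, so its drop in force was less clear than the second. The third drop was shallower, with the plate already pressing on the bottle.
- **Pawl:** I did not pull back on the lever to confirm it had engaged.
- **Fingertips:** in the pictures they sat about 30 mm higher than the tool frame implied. The jar and bottle were therefore gripped higher than planned, and I regripped the knob lower before swinging.
- **Jar position:** after placing it measured about 2 to 4 mm towards the trough's far (+x) wall, against 3.5 mm of free play.

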